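Make up a riveting stack for the hand press

ROBOT

A 6-joint arm with a two-finger parallel gripper is mounted at the origin on the work surface. World frame = base frame: x ahead of the robot, y to its left, z up, the work surface at z = 0. Lengths are in m, angles in degrees, forces in N, time in s.
With the tool pointing down it reaches from about 0.3 to 0.825 m from the base axis. Payload 5.4 kg.
Tool frame: the origin (TCP) lies on the centre line of the jaws, within the pads' length; the fingertips stand bot.tip_reach ahead of it and the grasp point (between the pads) lies 8 mm behind it (bot.tip_reach is the distance from the TCP to the fingertips, in m); z points along the fingers, y is the line along which they close (so a half turn about z gives the same grasp; the last joint's range is limited). The gripper opens to 92 mm and grips with 3 to 60 N. Pads are 20 mm wide; open, the fingers measure 128 mm over their backs; the gripper's body (75 mm by 189 mm) begins 69 mm behind the grasp point.
Start: joints at [65.025, 9.076, 91.501, -0, 79.423, -12.038], TCP at [0.129, 0.56, 0.226] pointing down, gripper open.
Joint ranges: [-166.64, 166.64], [-54.1, 131.32], [10.49, 154.53], [-73.88, 253.88], [9.74, 151.15], [-171.62, 171.62]. Speed limits (degrees/s): [147.25, 147.25, 180, 180, 180, 180].

INTERFACE

Orientations are given as a 3x3 rotation matrix whose columns are the frame's x, y, z axes.
In Python, from cell import bot, optics, order gives the robot as it stands. The module is installed in compiled form; this text tells all that it offers.
- The arm moves only by the tool play_rows, never from a script. Its argument "plan" is a list of rows, each an object of numbers: "jaw": the finger opening in m, from 0 to 0.0919; "x", "y", "z": the shift along the tool's x, y, z in m; "wx", "wy", "wz": the turn, a rotation vector about the tool's x, y, z in degrees. A call has 1 to 5 rows; each row shifts and turns the commanded pose from where the row before left it, along the tool's axes as they then stand; what a row does not reach is not made up. A row lasts 1/12 s, in which the tool goes at most 41.7 mm and 7.16 degrees, less where a joint would pass 70% of its speed; a pose out of reach is approached as far as the arm can. A call is refused whole if a number of a shift passes 0.0417 or a number of a turn 7.16, either way. A call with a gripper value outside its range is refused whole. The fingers move at their own pace and stop on an object; "squeeze" is the grip in N (left out, the last holds). Time passes only in rows, so rows that do not move let the fingers close. It gives the time, the measured TCP pose, the force, the opening and the grip force at its end, in the units of the state.
- bot.sense(): the state, without advancing time (a new reading comes with each control period).
- optics.read_camera(name): name is "side" or "top"; returns a dict with "color" (480x640x3 uint8, blue, green, red), "vertical_fov" (degrees; the focal length in pixels is half the picture's height over the tangent of half this angle, whatever the lens; pixels are square), "cx", "cy" (the principal point, pixels), "rvec" (rotation vector, rad) and "tvec" (3), from world to camera coordinates, as OpenCV has them. Camera axes: x right, y down, z forward; pixel columns grow to the right and rows downward; lengths in m; the calibration is good to about 2 mm. A picture is of the moment at which its call begins. There is no depth.
- order.job_done(): hands the job in; it is judged then, once.
The state is a dict: "clock": time; "joint_positions": joint angles; "dq": joint speeds; "joint_efforts": joint torques, N m; "ee_pos": TCP position; "orientation": TCP orientation; "ft_force": force on the tool from outside, world axes, zero at the start; "ft_torque": the same for the moment, N m; "opening": finger opening in m; "finger_force": force on a finger pad.
Only numpy, scipy, OpenCV 4.12 (cv2) and the standard library are available. Lean on these libraries where they do the work, as an engineer would, in place of code of your own. Each camera call takes 0.05 s, during which the arm holds its last target. There are 200 camera calls.

TASK

Make up the next riveting job for the hand press: on the black loading plate stack, in this order and each centred on the one below, the steel die block, the nickel terminal plate with the red dot and the brass guide collar, then stand the wooden-handled punch upright in the collar with its tip down on the terminal. The other terminal plate, with the black bar, goes on the middle of the brown tile coaster, at any time. Leave the yellow calculator where it lies.

Things in the scene. Friction and masses are not known exactly. Their poses are not given: they have to be found in the camera images.
- loading_plate: Target. Flat black steel plate, 90 x 90 x 8 mm thick, fixed to the counter. Origin: centre of its underside, on the counter; z up, so its top is 8 mm above the origin.
- coaster: Target. Brown ceramic tile coaster, 95 x 95 x 8 mm thick, fixed to the counter. Origin: centre of its underside; top 8 mm above it.
- punch_stand: Wooden block, 60 x 60 x 40 mm high, fixed to the counter, in which the punch stands at the start, in a vertical 18 mm hole 30 mm deep in the middle of its top. Origin: centre of its underside. Carry loads above the punch, whose top is 115 mm above the counter.
- die_block: Dark steel die block, square, 50 x 50 x 24 mm high, about 0.46 kg, loose, a small black dot on top; lies flat. Origin: centre of its underside; its x and y run along its edges.
- red_terminal: Nickel (pale metal) terminal plate with a red dot in the middle of its top: 46 mm (its x) x 34 mm (its y) x 6 mm thick, 80 g, loose; lies flat, dot up. Origin: centre of its underside.
- black_terminal: Nickel (pale metal) terminal plate with a black bar along the middle of its top: 46 mm (its x) x 34 mm (its y) x 6 mm thick, 80 g, loose; lies flat, bar up. Origin: centre of its underside.
- collar: Brass guide collar: upright ring, outside diameter 34 mm, hole 22 mm right through, 26 mm high, 115 g, loose; stands on its flat end on the counter. Origin: centre of its underside; z is the axis, up.
- punch: Punch, 105 mm tall, about 0.12 kg, upright in its stand, tip 10 mm above the counter. Origin: centre of the flat brass tip; z runs up along the punch. Brass shank 14 mm across from 0 to 38 mm, ferrule 20 mm across to 44 mm, then a round wooden handle, 28 mm across from 50 to 94 mm (grip it there), rounded off at 105 mm.
- calculator: Yellow plastic calculator, 140 (its x) x 80 (its y) x 28 mm high, 0.3 kg, loose, lying to the right of the work. Not to be moved. Origin: centre of its underside. Other loose bits up to 14 mm high lie among the task's things. Equipment up to 0.47 m tall stands to the left (y above 0.42 m) and at the far edge (x above 0.72 m).
Not all that is in view belongs to the job. Of the things like the die_block, leave any that is blue or purple; of the rest the smaller one is meant.

How it is judged (in metres and radians):
On the way, in this order (a step that is already met when the one before it is completed fails the run):
1. the die block stands released on the black loading plate (horizontal distance between die_block and loading_plate below 0.015 m and z of die_block in the frame of loading_plate between 0.005 and 0.011 m and angle between die_block's own z axis and vertical below 0.12 rad and contact force between the fingers and die_block below 0.05 N and linear speed of die_block below 0.02 m/s), for 0.2 s.
2. the red-dot terminal lies released on the die block (horizontal distance between red_terminal and die_block below 0.01 m and z of red_terminal in the frame of die_block between 0.021 and 0.027 m and angle between red_terminal's own z axis and vertical below 0.12 rad and contact force between the fingers and red_terminal below 0.05 N and linear speed of red_terminal below 0.02 m/s), for 0.2 s.
3. the brass collar stands released on the red-dot terminal (horizontal distance between collar and red_terminal below 0.009 m and z of collar in the frame of red_terminal between 0.003 and 0.009 m and angle between collar's own z axis and vertical below 0.12 rad and contact force between the fingers and collar below 0.05 N and linear speed of collar below 0.02 m/s), for 0.2 s.
4. the punch stands released in the collar, its tip on the terminal (horizontal distance between punch and red_terminal below 0.015 m and z of punch in the frame of red_terminal between 0.003 and 0.009 m and angle between punch's own z axis and vertical below 0.12 rad and contact force between the fingers and punch below 0.05 N and linear speed of punch below 0.02 m/s and horizontal distance between punch and collar below 0.008 m), for 0.2 s.
At the end, for the whole second after the job is handed in: Die on loading plate (centres within 15 mm), red terminal on die (10), collar on terminal (9), punch tip on terminal in collar (8 from its axis), black terminal on coaster (20). Each within 3 mm of its resting height, upright or flat within 0.12 rad, released, at rest (all of step 1 and all of step 2 and all of step 3 and all of step 4 and horizontal distance between black_terminal and coaster below 0.02 m and z of black_terminal in the frame of coaster between 0.005 and 0.011 m and angle between black_terminal's own z axis and vertical below 0.12 rad and contact force between the fingers and black_terminal below 0.05 N and linear speed of black_terminal below 0.02 m/s); the robot touches nothing.
It fails at once if the yellow calculator is pushed more than 15 mm (distance of calculator from where it was at the start of the episode above 0.015 m).
It also fails if it takes over 131 s, if anything falls off the work surface, if the arm or the gripper's body presses on something with over 40 N, if the wrist force passes 120 N, or if a joint passes its speed limit or range.

## Working session

There is one attempt and no reset: what is moved stays moved. The work goes in short steps, Python scripts to look and compute and a tool call to move; the robot and the scene stay as the last step left them, time stands still between calls to the robot, and variables do not carry over. Pictures are saved under pics/ and viewed, at most 14 in all, crops included, and the job is handed in when it is done.

Besides the shell and the picture viewer there is one more tool, called after ">>>" as name([rows], argument=value, ...), one row to a line, values as JSON. play_rows: Moves the arm, as the interface text tells. Its arguments: {"type":"object","properties":{"plan":{"type":"array","items":{"type":"object","properties":{"jaw":{"type":"number"},"x":{"type":"number"},"y":{"type":"number"},"z":{"type":"number"},"wx":{"type":"number"},"wy":{"type":"number"},"wz":{"type":"number"}}}},"squeeze":{"type":"number"}},"required":["plan"]}

```bash
mkdir -p pics
cat > h.py <<'E'
import numpy as np, cv2
from cell import bot, optics, order
def cam(n):
    c=optics.read_camera(n); h=c["color"].shape[0]
    f=h/2/np.tan(np.radians(c["vertical_fov"])/2)
    c["K"]=np.array([[f,0,c["cx"]],[0,f,c["cy"]],[0,0,1.]])
    c["R"]=cv2.Rodrigues(np.array(c["rvec"],float))[0]; c["t"]=np.array(c["tvec"],float).ravel(); return c
def ray(c,u,v):
    d=c["R"].T@np.linalg.inv(c["K"])@np.array([u,v,1.]); return -c["R"].T@c["t"], d/np.linalg.norm(d)
def onz(c,u,v,z):
    o,d=ray(c,u,v); return o+d*(z-o[2])/d[2]
def tri(c1,p1,c2,p2):
    A=0;b=0
    for c,p in((c1,p1),(c2,p2)):
        o,d=ray(c,*p); M=np.eye(3)-np.outer(d,d); A=A+M; b=b+M@o
    return np.linalg.solve(A,b)
def proj(c,X):
    p=c["K"]@(c["R"]@np.array(X,float)+c["t"]); return p[:2]/p[2]
E
python3 - <<'E'
from h import *
for n in("top","side"):
    c=cam(n); cv2.imwrite(f"pics/{n}0.png",cv2.resize(c["color"],(800,600),interpolation=cv2.INTER_CUBIC)); np.save(n+".npy",c,allow_pickle=True)
    print(n,-c["R"].T@c["t"],c["K"][0],c["cy"],c["R"][2])
s=bot.sense(); print(s, bot.tip_reach)
E
```

```text
top [ 0.43113251 -0.06055536  1.28676197] [540.99435994   0.         311.110335  ] 232.84561367598144 [ 0.03463072  0.01816495 -0.99923508]
side [ 0.3005185  -0.83525551  0.64953574] [504.6799965    0.         323.97580463] 237.85532884242838 [ 0.17960518  0.79057498 -0.58543418]
{'clock': 0.1, 'joint_positions': array([ 6.50246686e+01,  9.10824687e+00,  9.15649743e+01, -7.02394013e-04,
        7.94224212e+01, -1.20385796e+01]), 'dq': array([ 0.03077718, -0.12481609, -0.24766906,  0.02536852,  0.00841964,
        0.01282275]), 'joint_efforts': array([-3.31659194e-04, -3.86500740e+01, -3.22960389e+01,  7.02913664e-02,
        3.39403236e-02, -3.81268001e-05]), 'ee_pos': array([0.12852445, 0.55989258, 0.22472499]), 'orientation': array([[-9.74618181e-01,  2.23872551e-01, -6.93890048e-04],
       [ 2.23873374e-01,  9.74617057e-01, -1.51826716e-03],
       [ 3.36378734e-04, -1.63507429e-03, -9.99998607e-01]]), 'ft_force': array([ 0.64921457, -0.63699103, -0.36932995]), 'ft_torque': array([-0.04181401, -0.03524091, -0.02840416]), 'finger_force': 0.0, 'opening': 0.09178836550189781} 0.011
```

View pics/top0.png

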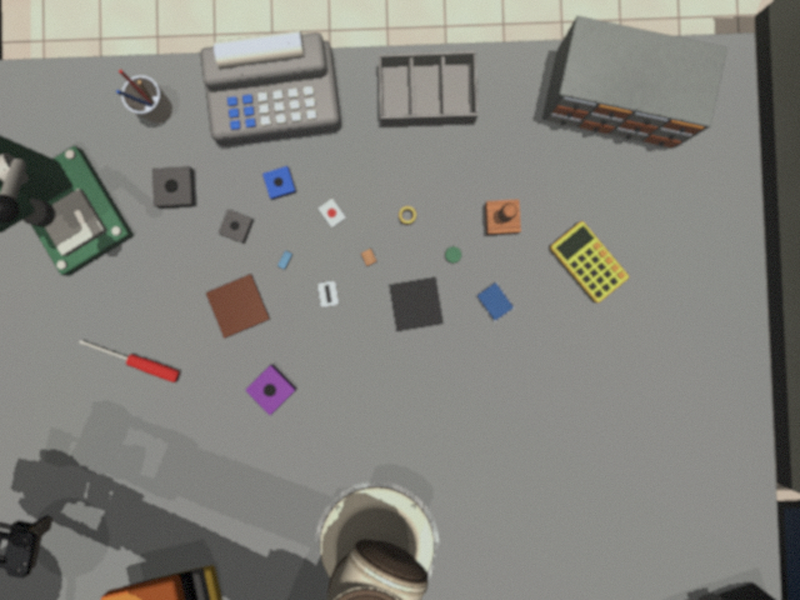

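View pics/side0.png

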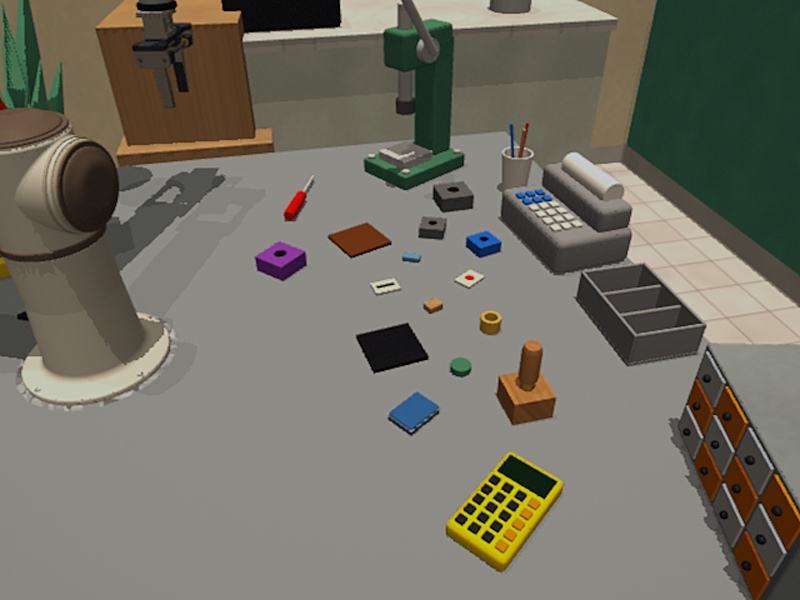

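Top view (800 px scale): the die lookalikes are dark large (172,187), dark small (236,226), blue (279,183) and purple (270,390). Blue and purple are excluded, and of the other two the smaller, (236,226), is the die; in the side view it is at (433,227). Red terminal (332,213), black terminal (328,294), collar (407,215), punch (508,211), plate (416,304), coaster (238,305). Next I confirm in enlarged crops and read pixels.

Run:
```python
import numpy as np,cv2
t=np.load("top.npy",allow_pickle=True).item()["color"]; s=np.load("side.npy",allow_pickle=True).item()["color"]
def crop(im,x,y,w,h,k,n):
    o=cv2.resize(im[y:y+h,x:x+w],None,fx=k,fy=k,interpolation=cv2.INTER_CUBIC)
    for i in range(0,w,20): cv2.putText(o,str(x+i),(i*k,8),0,.3,(0,255,255),1); cv2.line(o,(i*k,10),(i*k,14),(0,255,255),1)
    for j in range(0,h,20): cv2.putText(o,str(y+j),(0,j*k+4),0,.3,(0,255,255),1)
    cv2.imwrite(n,o)
crop(t,160,125,264,150,3,"pics/topc.png"); crop(s,256,140,200,150,4,"pics/sidec.png")
crop(s,270,190,200,150,4,"pics/sided.png")
```

```text
(no output)
```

View pics/topc.png

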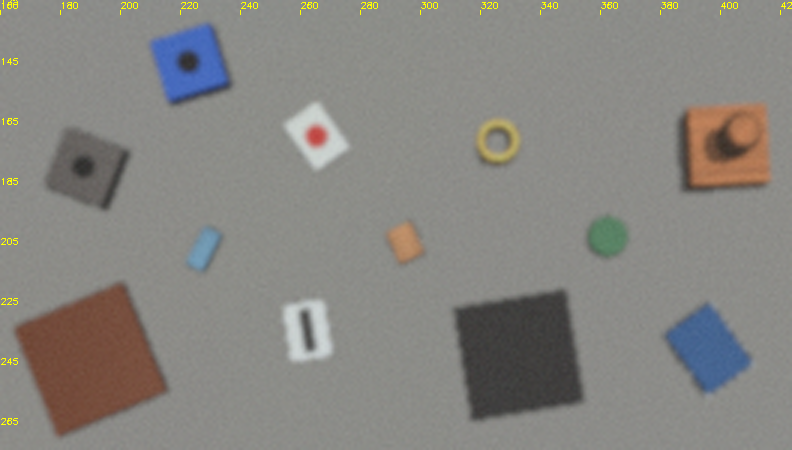

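View pics/sidec.png

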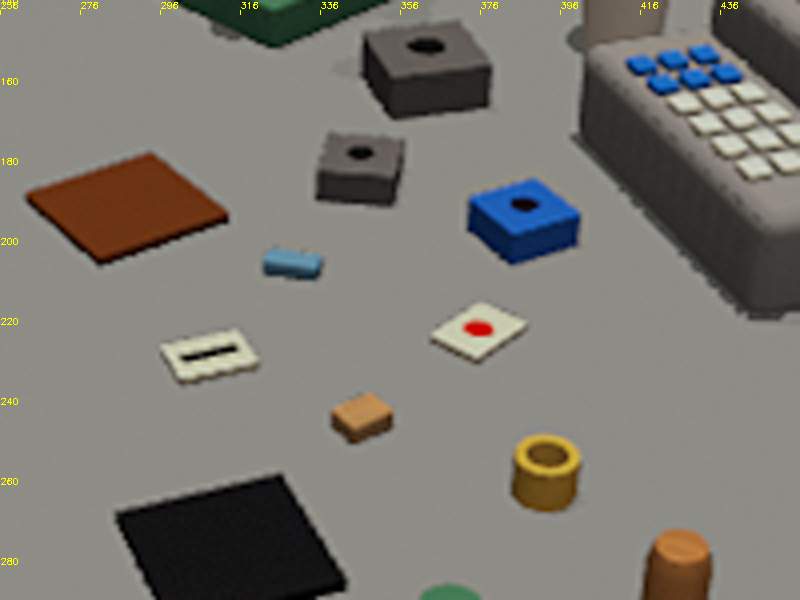

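View pics/sided.png

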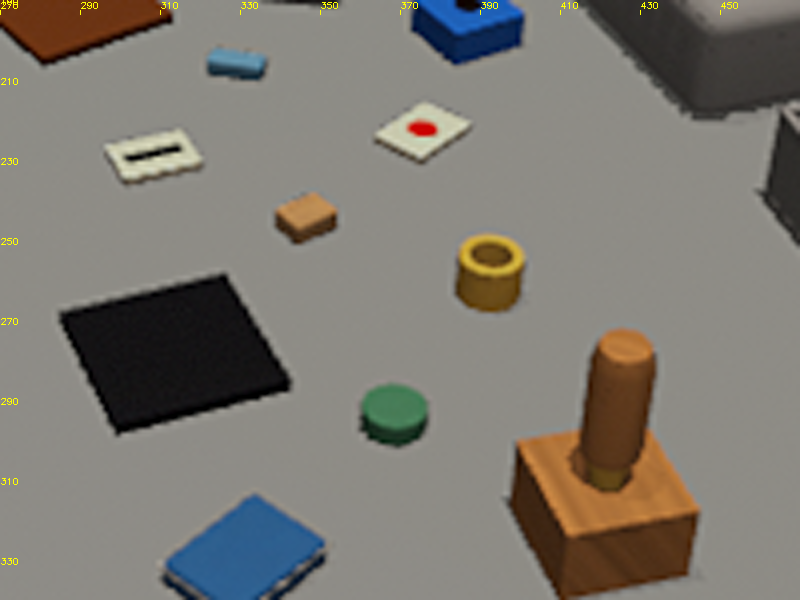

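Crops confirm it: the small dark block (top 187.7,180.7; side 346,178) is clearly smaller than the big dark one (side 362,152). Corners and dots were read off; now triangulating.

Run:
```python
from h import *
T=np.load("top.npy",allow_pickle=True).item(); S=np.load("side.npy",allow_pickle=True).item()
tp=lambda u,v:(160+(u+.5)/3-.5,125+(v+.5)/3-.5)
sc=lambda u,v:(256+(u+.5)/4-.5,140+(v+.5)/4-.5)
sd=lambda u,v:(270+(u+.5)/4-.5,190+(v+.5)/4-.5)
P={"die":(tp(83,167),sc(360,153),.024),"red":(tp(316.5,136),sc(478,328),.006),"black":(tp(308,330),sc(209,353),.006),
"collar":(tp(498,141),sc(547,457),.026),"punchtop":(tp(744,132),sd(627,343),.115)}
for k,(a,b,z) in P.items(): print(k,tri(T,a,S,b).round(4),"top@z",onz(T,*a,z)[:2].round(4),"side@z",onz(S,*b,z)[:2].round(4))
C={"plate":([(455,308),(565,291),(583,402),(473,419)],[(62,313),(225,274),(291,381),(119,433)],sd,.008),
"coaster":([(14,328),(123,283),(168,390),(59,436)],[(27,197),(151,153),(228,215),(101,263)],sc,.008),
"redc":([(283,124),(319,101),(350,147),(317,170)],[(430,335),(481,303),(528,325),(478,358)],sc,.006),
"blackc":([(282,306),(324,299),(332,354),(291,361)],[(161,347),(237,331),(259,360),(181,378)],sc,.006),
"diec":([(68,128),(130,152),(105,208),(46,187)],[(327,134),(404,139),(398,178),(318,171)],sc,.024),
"stand":([(684,109),(765,104),(769,183),(690,187)],[(517,441),(647,430),(697,512),(576,534)],sd,.040)}
for k,(a,b,f,z) in C.items():
    X=[tri(T,tp(*p),S,f(*q)) for p,q in zip(a,b)]
    A=np.array([onz(T,*tp(*p),z) for p in a]);B=np.array([onz(S,*f(*p),z) for p in b])
    an=lambda A:[round(float(np.degrees(np.arctan2(*(A[(i+1)%4]-A[i])[1::-1]))),1) for i in range(4)]
    print(k,np.mean(X,0).round(4),"top",A.mean(0)[:2].round(4),"side",B.mean(0)[:2].round(4),an(A),an(B),[round(float(np.linalg.norm(A[i]-A[i-1])),3) for i in range(4)])
```

```text
die [0.6057 0.2506 0.0235] top@z [0.607  0.2502] side@z [0.604  0.2498]
red [0.627  0.0683 0.0062] top@z [0.6285 0.0679] side@z [0.6255 0.0686]
black [0.473  0.0788 0.0061] top@z [0.4746 0.0786] side@z [0.4714 0.0793]
collar [ 0.6164 -0.0755  0.0232] top@z [ 0.617  -0.0758] side@z [ 0.6139 -0.0788]
punchtop [ 0.605  -0.2528  0.1137] top@z [ 0.6049 -0.2526] side@z [ 0.6043 -0.2542]
plate [ 0.4472 -0.0877  0.0055] top [ 0.45   -0.0875] side [ 0.4476 -0.0907] [-82.9, -172.6, 97.2, 7.6] [7.9, -82.3, -168.9, 97.0] [0.089, 0.088, 0.088, 0.087]
coaster [0.4534 0.2512 0.0058] top [0.4564 0.2509] side [0.4531 0.2461] [-69.2, -158.4, 111.2, 21.5] [23.7, -69.8, -156.5, 110.7] [0.093, 0.094, 0.092, 0.094]
redc [0.6272 0.0676 0.0053] top [0.6289 0.0673] side [0.6257 0.0665] [-59.1, -147.7, 123.3, 34.8] [33.1, -55.7, -146.6, 124.8] [0.046, 0.034, 0.044, 0.032]
blackc [0.4728 0.0792 0.0056] top [0.4746 0.0792] side [0.4716 0.0784] [-82.2, -173.2, 98.0, 7.9] [7.4, -79.3, -171.2, 99.3] [0.044, 0.034, 0.044, 0.033]
diec [0.6044 0.2467 0.0244] top [0.6056 0.2469] side [0.6043 0.2469] [-112.9, 154.6, 68.7, -21.7] [-21.1, -110.2, 156.6, 69.1] [0.049, 0.053, 0.048, 0.049]
stand [ 0.6053 -0.252   0.037 ] top [ 0.6058 -0.2515] side [ 0.6046 -0.2554] [-88.3, -179.1, 91.2, 2.5] [-6.2, -89.4, -179.5, 94.5] [0.06, 0.062, 0.061, 0.061]
```

```bash
cat > go.py <<'E'
import sys; from h import *
# x y z heading(of tool y); prints turn then tool-frame shifts after turn
def go(*a):
    x,y,z,h=a; s=bot.sense(); R=s["orientation"]; p=s["ee_pos"]
    cur=np.degrees(np.arctan2(R[1,1],R[0,1])); d=(h-cur+90)%180-90
    ang=np.radians(cur+d); ty=np.array([np.cos(ang),np.sin(ang),0]); tz=np.array([0,0,-1.]); tx=np.cross(ty,tz)
    v=np.array([x,y,z])-p
    print("clock",round(s["clock"],2),"pos",p.round(4),"head",cur.round(2),"j6",s["joint_positions"][5].round(1),"tilt",np.degrees(np.arccos(-R[2,2])).round(2),"grip",s["finger_force"],s["opening"])
    print("wz",(-d).round(2),"shift",(v@tx).round(4),(v@ty).round(4),(v@tz).round(4),"norm",np.linalg.norm(v).round(3),"rows",int(np.ceil(np.linalg.norm(v)/.038)))
if __name__=="__main__": go(*map(float,sys.argv[1:]))
E
python3 go.py .605 .249 .1 68
```

```text
clock 0.1 pos [0.1285 0.5599 0.2247] head 77.06 j6 -12.0 tilt 0.1 grip 0.0 0.09178836550189781
wz 9.06 shift -0.5582 -0.1098 0.1247 norm 0.582 rows 16
```

>>> play_rows([
  {"jaw": 0.0919, "wz": 4.53},
  {"wz": 4.53},
  {"x": -0.0349, "y": -0.0069},
  {"x": -0.0349, "y": -0.0069},
  {"x": -0.0349, "y": -0.0069},
], squeeze=25)

```text
$.plan[0]: bad value
```

>>> play_rows([
  {"x": -0.0349, "y": -0.0069},
  {"x": -0.0349, "y": -0.0069},
  {"x": -0.0349, "y": -0.0069},
  {"x": -0.0349, "y": -0.0069},
  {"x": -0.0349, "y": -0.0069},
])

```text
$.plan[0]: bad value
```

>>> play_rows([
  {"x": -0.0349, "y": -0.0069},
  {"x": -0.0349, "y": -0.0069},
  {"x": -0.0349, "y": -0.0069},
  {"x": -0.0349, "y": -0.0069},
  {"x": -0.0349, "y": -0.0069},
])

```text
$.plan[0]: bad value
```

>>> play_rows([
  {"x": -0.0349, "y": -0.0069},
  {"x": -0.0349, "y": -0.0069},
  {"x": -0.0349, "y": -0.0069},
  {},
  {},
])

```text
$.plan[0]: bad value
```

```bash
python3 go.py .605 .249 .1 68
```

```text
clock 0.1 pos [0.1285 0.5599 0.2247] head 77.06 j6 -12.0 tilt 0.1 grip 0.0 0.09178836550189781
wz 9.06 shift -0.5582 -0.1098 0.1247 norm 0.582 rows 16
```

All rows were refused, so probably every key is needed. Trying one full row.

>>> play_rows([
  {"jaw": 0.0918, "x": 0, "y": 0, "z": 0, "wx": 0, "wy": 0, "wz": 4.53},
  {"jaw": 0.0918, "x": 0, "y": 0, "z": 0, "wx": 0, "wy": 0, "wz": 4.53},
], squeeze=25)

```text
clock: 0.27
ee_pos: [0.1286, 0.56, 0.225]
orientation: [[-0.926, 0.378, -0.0], [0.378, 0.926, -0.001], [0.0, -0.001, -1.0]]
ft_force: [-0.5, 0.4, -0.2]
opening: 0.0916
finger_force: 0.0
```

>>> play_rows([
  {"jaw": 0.0918, "x": -0.0349, "y": -0.0069, "z": 0, "wx": 0, "wy": 0, "wz": 0},
  {"jaw": 0.0918, "x": -0.0349, "y": -0.0069, "z": 0, "wx": 0, "wy": 0, "wz": 0},
  {"jaw": 0.0918, "x": -0.0349, "y": -0.0069, "z": 0, "wx": 0, "wy": 0, "wz": 0},
  {"jaw": 0.0918, "x": -0.0349, "y": -0.0069, "z": 0, "wx": 0, "wy": 0, "wz": 0},
  {"jaw": 0.0918, "x": -0.0349, "y": -0.0069, "z": 0, "wx": 0, "wy": 0, "wz": 0},
])

```text
clock: 0.68
ee_pos: [0.2785, 0.4617, 0.2252]
orientation: [[-0.927, 0.374, -0.0], [0.374, 0.927, -0.001], [0.0, -0.001, -1.0]]
ft_force: [0.6, 1.1, 0.0]
opening: 0.092
finger_force: 0.0
```

>>> play_rows([
  {"jaw": 0.0918, "x": -0.0349, "y": -0.0069, "z": 0, "wx": 0, "wy": 0, "wz": 0},
  {"jaw": 0.0918, "x": -0.0349, "y": -0.0069, "z": 0, "wx": 0, "wy": 0, "wz": 0},
  {"jaw": 0.0918, "x": -0.0349, "y": -0.0069, "z": 0, "wx": 0, "wy": 0, "wz": 0},
  {"jaw": 0.0918, "x": -0.0349, "y": -0.0069, "z": 0, "wx": 0, "wy": 0, "wz": 0},
  {"jaw": 0.0918, "x": -0.0349, "y": -0.0069, "z": 0, "wx": 0, "wy": 0, "wz": 0},
])

```text
clock: 1.1
ee_pos: [0.4275, 0.3643, 0.2252]
orientation: [[-0.927, 0.375, -0.001], [0.375, 0.927, -0.0], [0.001, -0.001, -1.0]]
ft_force: [-0.3, 0.5, 0.4]
opening: 0.0919
finger_force: 0.0
```

>>> play_rows([
  {"jaw": 0.0918, "x": -0.0349, "y": -0.0069, "z": 0, "wx": 0, "wy": 0, "wz": 0},
  {"jaw": 0.0918, "x": -0.0349, "y": -0.0069, "z": 0, "wx": 0, "wy": 0, "wz": 0},
  {"jaw": 0.0918, "x": -0.0349, "y": -0.0069, "z": 0, "wx": 0, "wy": 0, "wz": 0},
  {"jaw": 0.0918, "x": -0.0349, "y": -0.0069, "z": 0, "wx": 0, "wy": 0, "wz": 0},
  {"jaw": 0.0918, "x": -0.0349, "y": -0.0069, "z": 0, "wx": 0, "wy": 0, "wz": 0},
])

```text
clock: 1.52
ee_pos: [0.5764, 0.267, 0.225]
orientation: [[-0.927, 0.375, -0.001], [0.375, 0.927, -0.0], [0.001, -0.001, -1.0]]
ft_force: [0.7, -0.3, 0.5]
opening: 0.0919
finger_force: 0.0
```

>>> play_rows([
  {"jaw": 0.0918, "x": -0.0349, "y": -0.0069, "z": 0, "wx": 0, "wy": 0, "wz": 0},
  {"jaw": 0.0918, "x": 0, "y": 0, "z": 0.035, "wx": 0, "wy": 0, "wz": 0},
  {"jaw": 0.0918, "x": 0, "y": 0, "z": 0.035, "wx": 0, "wy": 0, "wz": 0},
  {"jaw": 0.0918, "x": 0, "y": 0, "z": 0.035, "wx": 0, "wy": 0, "wz": 0},
  {"jaw": 0.0918, "x": 0, "y": 0, "z": 0, "wx": 0, "wy": 0, "wz": 0},
])

```text
clock: 1.93
ee_pos: [0.5995, 0.2473, 0.1113]
orientation: [[-0.927, 0.375, -0.015], [0.375, 0.927, -0.003], [0.013, -0.009, -1.0]]
ft_force: [-0.9, 0.3, -2.2]
opening: 0.0917
finger_force: 0.0
```

```bash
python3 go.py .605 .249 .014 68
```

```text
clock 1.93 pos [0.5995 0.2473 0.1113] head 67.97 j6 -56.2 tilt 0.91 grip 0.0 0.09169070843712962
wz -0.03 shift -0.0045 0.0037 0.0973 norm 0.097 rows 3
```

>>> play_rows([
  {"jaw": 0.0918, "x": 0, "y": 0, "z": 0, "wx": 0, "wy": 0, "wz": 0},
  {"jaw": 0.0918, "x": 0, "y": 0, "z": 0, "wx": 0, "wy": 0, "wz": 0},
  {"jaw": 0.0918, "x": 0, "y": 0, "z": 0, "wx": 0, "wy": 0, "wz": 0},
])

```text
clock: 2.18
ee_pos: [0.6071, 0.2495, 0.1241]
orientation: [[-0.927, 0.374, 0.005], [0.374, 0.927, 0.001], [-0.004, 0.003, -1.0]]
ft_force: [0.2, -0.2, 0.1]
opening: 0.0917
finger_force: 0.0
```

```bash
python3 go.py .605 .249 .014 68
```

```text
clock 2.18 pos [0.6071 0.2495 0.1241] head 68.02 j6 -56.2 tilt 0.31 grip 0.0 0.09172954847122132
wz 0.02 shift 0.0017 -0.0012 0.1101 norm 0.11 rows 3
```

>>> play_rows([
  {"jaw": 0.0918, "x": 0, "y": 0, "z": 0.02, "wx": 0, "wy": 0, "wz": 0},
  {"jaw": 0.0918, "x": 0, "y": 0, "z": 0.025, "wx": 0, "wy": 0, "wz": 0},
  {"jaw": 0.0918, "x": 0, "y": 0, "z": 0.02, "wx": 0, "wy": 0, "wz": 0},
  {"jaw": 0.0918, "x": 0, "y": 0, "z": 0.012, "wx": 0, "wy": 0, "wz": 0},
  {"jaw": 0.0918, "x": 0, "y": 0, "z": 0.008, "wx": 0, "wy": 0, "wz": 0},
])

```text
clock: 2.6
ee_pos: [0.6056, 0.2491, 0.036]
orientation: [[-0.927, 0.374, 0.001], [0.374, 0.927, 0.0], [-0.001, 0.001, -1.0]]
ft_force: [-0.5, 0.1, 0.9]
opening: 0.0922
finger_force: 0.0
```

>>> play_rows([
  {"jaw": 0.0918, "x": 0, "y": 0, "z": 0.004, "wx": 0, "wy": 0, "wz": 0},
  {"jaw": 0.0918, "x": 0, "y": 0, "z": 0, "wx": 0, "wy": 0, "wz": 0},
  {"jaw": 0.0918, "x": 0, "y": 0, "z": 0, "wx": 0, "wy": 0, "wz": 0},
  {"jaw": 0.0918, "x": 0, "y": 0, "z": 0, "wx": 0, "wy": 0, "wz": 0},
])

```text
clock: 2.93
ee_pos: [0.6063, 0.2491, 0.0332]
orientation: [[-0.927, 0.375, 0.003], [0.375, 0.927, 0.001], [-0.002, 0.001, -1.0]]
ft_force: [0.3, 0.5, -0.2]
opening: 0.0913
finger_force: 0.0
```

```bash
python3 go.py .605 .249 .014 68
python3 - <<'E'
from h import *
t=cam("top")["color"];s=cam("side")["color"]
o=np.hstack([cv2.resize(a,(400,400),interpolation=cv2.INTER_CUBIC) for a in(t[130:230,140:240],s[120:220,300:400])])
cv2.imwrite("pics/die_pre.png",o)
E
```

```text
clock 2.93 pos [0.6063 0.2491 0.0332] head 68.0 j6 -56.2 tilt 0.15 grip 0.0 0.09132803172431646
wz 0.0 shift 0.0011 -0.0006 0.0192 norm 0.019 rows 1
```

View pics/die_pre.png

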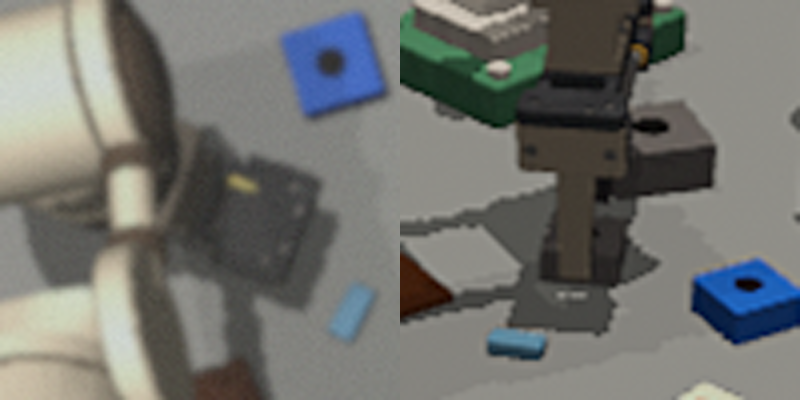

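The side view shows the near finger in front of the die, about centred on it. The top view is hidden by the wrist. Descend, close, and lift a little.

>>> play_rows([
  {"jaw": 0.0918, "x": 0, "y": 0, "z": 0.009, "wx": 0, "wy": 0, "wz": 0},
  {"jaw": 0.0918, "x": 0, "y": 0, "z": 0.007, "wx": 0, "wy": 0, "wz": 0},
  {"jaw": 0.0918, "x": 0, "y": 0, "z": 0.002, "wx": 0, "wy": 0, "wz": 0},
  {"jaw": 0.0918, "x": 0, "y": 0, "z": 0, "wx": 0, "wy": 0, "wz": 0},
  {"jaw": 0.07, "x": 0, "y": 0, "z": 0, "wx": 0, "wy": 0, "wz": 0},
])

```text
clock: 3.45
ee_pos: [0.6048, 0.2487, 0.0131]
orientation: [[-0.927, 0.375, -0.001], [0.375, 0.927, -0.0], [0.001, -0.001, -1.0]]
ft_force: [-0.2, 0.1, 0.9]
opening: 0.0871
finger_force: 0.0
```

>>> play_rows([
  {"jaw": 0.058, "x": 0, "y": 0, "z": 0, "wx": 0, "wy": 0, "wz": 0},
  {"jaw": 0.054, "x": 0, "y": 0, "z": 0, "wx": 0, "wy": 0, "wz": 0},
  {"jaw": 0.05, "x": 0, "y": 0, "z": 0, "wx": 0, "wy": 0, "wz": 0},
  {"jaw": 0.04, "x": 0, "y": 0, "z": 0, "wx": 0, "wy": 0, "wz": 0},
  {"jaw": 0.04, "x": 0, "y": 0, "z": 0, "wx": 0, "wy": 0, "wz": 0},
], squeeze=30)

```text
clock: 3.87
ee_pos: [0.6052, 0.2489, 0.0137]
orientation: [[-0.927, 0.375, 0.0], [0.375, 0.927, 0.0], [-0.0, 0.0, -1.0]]
ft_force: [-0.4, -0.1, 0.2]
opening: 0.0537
finger_force: 0.0
```

>>> play_rows([
  {"jaw": 0.04, "x": 0, "y": 0, "z": 0, "wx": 0, "wy": 0, "wz": 0},
  {"jaw": 0.04, "x": 0, "y": 0, "z": -0.01, "wx": 0, "wy": 0, "wz": 0},
  {"jaw": 0.04, "x": 0, "y": 0, "z": -0.02, "wx": 0, "wy": 0, "wz": 0},
  {"jaw": 0.04, "x": 0, "y": 0, "z": -0.02, "wx": 0, "wy": 0, "wz": 0},
  {"jaw": 0.04, "x": 0, "y": 0, "z": -0.01, "wx": 0, "wy": 0, "wz": 0},
])

```text
clock: 4.28
ee_pos: [0.606, 0.249, 0.0761]
orientation: [[-0.927, 0.375, 0.002], [0.375, 0.927, 0.0], [-0.002, 0.001, -1.0]]
ft_force: [1.5, -0.5, -3.0]
opening: 0.0499
finger_force: 30.0
```

```bash
python3 go.py .449 -.089 .075 68
```

```text
clock 4.28 pos [0.606  0.249  0.0761] head 68.01 j6 -56.2 tilt 0.14 grip 29.99917209148407 0.0498917368615061
wz 0.01 shift 0.019 -0.3722 0.0011 norm 0.373 rows 10
```

>>> play_rows([
  {"jaw": 0.04, "x": 0.0017, "y": -0.025, "z": 0, "wx": 0, "wy": 0, "wz": 0},
  {"jaw": 0.04, "x": 0.0017, "y": -0.037, "z": 0, "wx": 0, "wy": 0, "wz": 0},
  {"jaw": 0.04, "x": 0.0017, "y": -0.037, "z": 0, "wx": 0, "wy": 0, "wz": 0},
  {"jaw": 0.04, "x": 0.0017, "y": -0.037, "z": 0, "wx": 0, "wy": 0, "wz": 0},
  {"jaw": 0.04, "x": 0.0017, "y": -0.037, "z": 0, "wx": 0, "wy": 0, "wz": 0},
])

```text
clock: 4.7
ee_pos: [0.531, 0.0904, 0.0733]
orientation: [[-0.927, 0.374, -0.001], [0.374, 0.927, -0.0], [0.001, -0.001, -1.0]]
ft_force: [0.6, -0.5, -3.1]
opening: 0.0498
finger_force: 30.0
```

>>> play_rows([
  {"jaw": 0.04, "x": 0.0017, "y": -0.037, "z": 0, "wx": 0, "wy": 0, "wz": 0},
  {"jaw": 0.04, "x": 0.0017, "y": -0.037, "z": 0, "wx": 0, "wy": 0, "wz": 0},
  {"jaw": 0.04, "x": 0.0017, "y": -0.037, "z": 0, "wx": 0, "wy": 0, "wz": 0},
  {"jaw": 0.04, "x": 0.0017, "y": -0.037, "z": 0, "wx": 0, "wy": 0, "wz": 0},
  {"jaw": 0.04, "x": 0.0017, "y": -0.032, "z": 0, "wx": 0, "wy": 0, "wz": 0},
])

```text
clock: 5.12
ee_pos: [0.4557, -0.0737, 0.0736]
orientation: [[-0.927, 0.375, -0.0], [0.375, 0.927, -0.0], [0.0, -0.001, -1.0]]
ft_force: [0.4, 0.2, -3.4]
opening: 0.0499
finger_force: 30.0
```

>>> play_rows([
  {"jaw": 0.04, "x": 0.002, "y": -0.015, "z": 0, "wx": 0, "wy": 0, "wz": 0},
  {"jaw": 0.04, "x": 0, "y": -0.004, "z": 0, "wx": 0, "wy": 0, "wz": 0},
  {"jaw": 0.04, "x": 0, "y": 0, "z": 0, "wx": 0, "wy": 0, "wz": 0},
  {"jaw": 0.04, "x": 0, "y": 0, "z": 0, "wx": 0, "wy": 0, "wz": 0},
  {"jaw": 0.04, "x": 0, "y": 0, "z": 0, "wx": 0, "wy": 0, "wz": 0},
])

```text
clock: 5.53
ee_pos: [0.4485, -0.088, 0.0736]
orientation: [[-0.928, 0.373, 0.0], [0.373, 0.928, 0.0], [0.0, 0.0, -1.0]]
ft_force: [0.1, 0.6, -3.6]
opening: 0.0498
finger_force: 30.0
```

```bash
python3 go.py .449 -.089 .022 68;  python3 - <<'E'
from h import *
s=cam("side")["color"]
cv2.imwrite("pics/plate_pre.png",cv2.resize(s[200:320,260:420],(640,480),interpolation=cv2.INTER_CUBIC))
E
```

```text
clock 5.53 pos [ 0.4485 -0.088   0.0736] head 68.07 j6 -94.4 tilt 0.02 grip 29.999151527881622 0.049811651411343416
wz 0.07 shift -0.0008 -0.0008 0.0516 norm 0.052 rows 2
```

View pics/plate_pre.png

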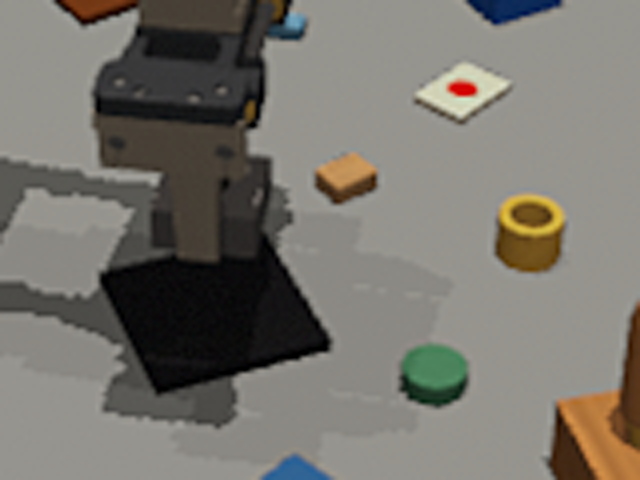

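The die hangs over the plate, level. Lowering.

>>> play_rows([
  {"jaw": 0.04, "x": 0, "y": 0, "z": 0.012, "wx": 0, "wy": 0, "wz": 0},
  {"jaw": 0.04, "x": 0, "y": 0, "z": 0.018, "wx": 0, "wy": 0, "wz": 0},
  {"jaw": 0.04, "x": 0, "y": 0, "z": 0.01, "wx": 0, "wy": 0, "wz": 0},
  {"jaw": 0.04, "x": 0, "y": 0, "z": 0.006, "wx": 0, "wy": 0, "wz": 0},
  {"jaw": 0.04, "x": 0, "y": 0, "z": 0.003, "wx": 0, "wy": 0, "wz": 0},
])

```text
clock: 6.0
ee_pos: [0.4476, -0.0881, 0.0236]
orientation: [[-0.928, 0.374, -0.002], [0.374, 0.928, 0.001], [0.002, 0.0, -1.0]]
ft_force: [0.1, 1.2, -3.7]
opening: 0.0501
finger_force: 30.0
```

>>> play_rows([
  {"jaw": 0.04, "x": 0, "y": 0, "z": 0.002, "wx": 0, "wy": 0, "wz": 0},
  {"jaw": 0.04, "x": 0, "y": 0, "z": 0.0005, "wx": 0, "wy": 0, "wz": 0},
  {"jaw": 0.04, "x": 0, "y": 0, "z": 0, "wx": 0, "wy": 0, "wz": 0},
  {"jaw": 0.04, "x": 0, "y": 0, "z": 0, "wx": 0, "wy": 0, "wz": 0},
  {"jaw": 0.04, "x": 0, "y": 0, "z": 0, "wx": 0, "wy": 0, "wz": 0},
])

```text
clock: 6.42
ee_pos: [0.4486, -0.0892, 0.0226]
orientation: [[-0.927, 0.375, 0.001], [0.375, 0.927, -0.001], [-0.001, -0.0, -1.0]]
ft_force: [0.4, -0.1, -3.6]
opening: 0.0501
finger_force: 30.0
```

>>> play_rows([
  {"jaw": 0.04, "x": 0, "y": 0, "z": 0.0008, "wx": 0, "wy": 0, "wz": 0},
  {"jaw": 0.04, "x": 0, "y": 0, "z": 0.0006, "wx": 0, "wy": 0, "wz": 0},
  {"jaw": 0.04, "x": 0, "y": 0, "z": 0, "wx": 0, "wy": 0, "wz": 0},
  {"jaw": 0.04, "x": 0, "y": 0, "z": 0, "wx": 0, "wy": 0, "wz": 0},
])

```text
clock: 6.75
ee_pos: [0.4487, -0.0892, 0.0217]
orientation: [[-0.927, 0.374, 0.001], [0.374, 0.927, -0.0], [-0.001, -0.0, -1.0]]
ft_force: [-3.3, 0.8, 5.2]
opening: 0.0494
finger_force: 30.0
```

>>> play_rows([
  {"jaw": 0.056, "x": 0, "y": 0, "z": 0, "wx": 0, "wy": 0, "wz": 0},
  {"jaw": 0.065, "x": 0, "y": 0, "z": 0, "wx": 0, "wy": 0, "wz": 0},
  {"jaw": 0.08, "x": 0, "y": 0, "z": 0, "wx": 0, "wy": 0, "wz": 0},
  {"jaw": 0.09, "x": 0, "y": 0, "z": 0, "wx": 0, "wy": 0, "wz": 0},
  {"jaw": 0.09, "x": 0, "y": 0, "z": -0.01, "wx": 0, "wy": 0, "wz": 0},
])

```text
clock: 7.17
ee_pos: [0.4467, -0.0883, 0.0295]
orientation: [[-0.927, 0.375, -0.003], [0.375, 0.927, 0.002], [0.004, 0.0, -1.0]]
ft_force: [-0.6, 0.5, 0.4]
opening: 0.0804
finger_force: 0.0
```

>>> play_rows([
  {"jaw": 0.09, "x": 0, "y": 0, "z": -0.02, "wx": 0, "wy": 0, "wz": 0},
  {"jaw": 0.09, "x": 0, "y": 0, "z": -0.03, "wx": 0, "wy": 0, "wz": 0},
  {"jaw": 0.09, "x": 0, "y": 0, "z": -0.02, "wx": 0, "wy": 0, "wz": 0},
  {"jaw": 0.09, "x": 0, "y": 0, "z": -0.01, "wx": 0, "wy": 0, "wz": 0},
  {"jaw": 0.09, "x": 0, "y": 0, "z": 0, "wx": 0, "wy": 0, "wz": 0},
])

```text
clock: 7.58
ee_pos: [0.4501, -0.0898, 0.1136]
orientation: [[-0.927, 0.374, 0.005], [0.374, 0.927, -0.003], [-0.006, -0.0, -1.0]]
ft_force: [-0.6, 1.0, -0.2]
opening: 0.0902
finger_force: 0.0
```

```bash
python3 go.py .627 .068 .06 33
```

```text
clock 7.58 pos [ 0.4501 -0.0898  0.1136] head 68.01 j6 -94.4 tilt 0.33 grip 0.0 0.0902408701293682
wz 35.01 shift 0.036 0.2343 0.0536 norm 0.243 rows 7
```

>>> play_rows([
  {"jaw": 0.09, "x": 0, "y": 0, "z": 0, "wx": 0, "wy": 0, "wz": 7},
  {"jaw": 0.09, "x": 0, "y": 0, "z": 0, "wx": 0, "wy": 0, "wz": 7},
  {"jaw": 0.09, "x": 0, "y": 0, "z": 0, "wx": 0, "wy": 0, "wz": 7},
  {"jaw": 0.09, "x": 0, "y": 0, "z": 0, "wx": 0, "wy": 0, "wz": 7},
  {"jaw": 0.09, "x": 0, "y": 0, "z": 0, "wx": 0, "wy": 0, "wz": 7},
])

```text
clock: 8.0
ee_pos: [0.4471, -0.0884, 0.1091]
orientation: [[-0.54, 0.842, -0.003], [0.842, 0.54, 0.001], [0.002, -0.001, -1.0]]
ft_force: [-0.5, -0.6, -1.2]
opening: 0.0898
finger_force: 0.0
```

>>> play_rows([
  {"jaw": 0.09, "x": 0.005, "y": 0.02, "z": 0, "wx": 0, "wy": 0, "wz": 0},
  {"jaw": 0.09, "x": 0.005, "y": 0.035, "z": 0, "wx": 0, "wy": 0, "wz": 0},
  {"jaw": 0.09, "x": 0.005, "y": 0.035, "z": 0, "wx": 0, "wy": 0, "wz": 0},
  {"jaw": 0.09, "x": 0.005, "y": 0.035, "z": 0, "wx": 0, "wy": 0, "wz": 0},
  {"jaw": 0.09, "x": 0.005, "y": 0.035, "z": 0, "wx": 0, "wy": 0, "wz": 0},
])

```text
clock: 8.42
ee_pos: [0.5687, 0.0206, 0.1088]
orientation: [[-0.545, 0.839, -0.003], [0.839, 0.545, 0.0], [0.002, -0.002, -1.0]]
ft_force: [-0.1, -0.6, 0.3]
opening: 0.0897
finger_force: 0.0
```

>>> play_rows([
  {"jaw": 0.09, "x": 0.005, "y": 0.035, "z": 0, "wx": 0, "wy": 0, "wz": 0},
  {"jaw": 0.09, "x": 0.004, "y": 0.025, "z": 0, "wx": 0, "wy": 0, "wz": 0},
  {"jaw": 0.09, "x": 0.002, "y": 0.012, "z": 0, "wx": 0, "wy": 0, "wz": 0},
  {"jaw": 0.09, "x": 0, "y": 0.002, "z": 0, "wx": 0, "wy": 0, "wz": 0},
  {"jaw": 0.09, "x": 0, "y": 0, "z": 0.015, "wx": 0, "wy": 0, "wz": 0},
])

```text
clock: 8.83
ee_pos: [0.6265, 0.069, 0.0969]
orientation: [[-0.546, 0.838, 0.003], [0.838, 0.546, -0.0], [-0.002, 0.003, -1.0]]
ft_force: [0.4, 0.5, 0.0]
opening: 0.0898
finger_force: 0.0
```

>>> play_rows([
  {"jaw": 0.09, "x": 0, "y": 0, "z": 0.02, "wx": 0, "wy": 0, "wz": 0},
  {"jaw": 0.09, "x": 0, "y": 0, "z": 0.012, "wx": 0, "wy": 0, "wz": 0},
  {"jaw": 0.09, "x": 0, "y": 0, "z": 0.005, "wx": 0, "wy": 0, "wz": 0},
  {"jaw": 0.09, "x": 0, "y": 0, "z": 0, "wx": 0, "wy": 0, "wz": 0},
  {"jaw": 0.09, "x": 0, "y": 0, "z": 0, "wx": 0, "wy": 0, "wz": 0},
])

```text
clock: 9.25
ee_pos: [0.6246, 0.0684, 0.0587]
orientation: [[-0.544, 0.839, -0.0], [0.839, 0.544, 0.0], [0.0, -0.0, -1.0]]
ft_force: [0.3, -0.0, -0.3]
opening: 0.0901
finger_force: 0.0
```

```bash
python3 go.py .627 .068 .013 33
python3 - <<'E'
from h import *
T=cam("top");S=cam("side");t=T["color"];s=S["color"]
np.save("T2.npy",T,allow_pickle=True);np.save("S2.npy",S,allow_pickle=True)
o=np.hstack([cv2.resize(a,(400,400),interpolation=cv2.INTER_CUBIC) for a in(t[203:283,293:373],s[210:310,275:375])])
o=np.vstack([o[:300] if 0 else o]); cv2.imwrite("pics/die_on.png",o)
E
```

```text
clock 9.25 pos [0.6246 0.0684 0.0587] head 32.98 j6 -37.7 tilt 0.03 grip 0.0 0.09005451343018005
wz -0.02 shift -0.0016 0.0018 0.0457 norm 0.046 rows 2
```

View pics/die_on.png

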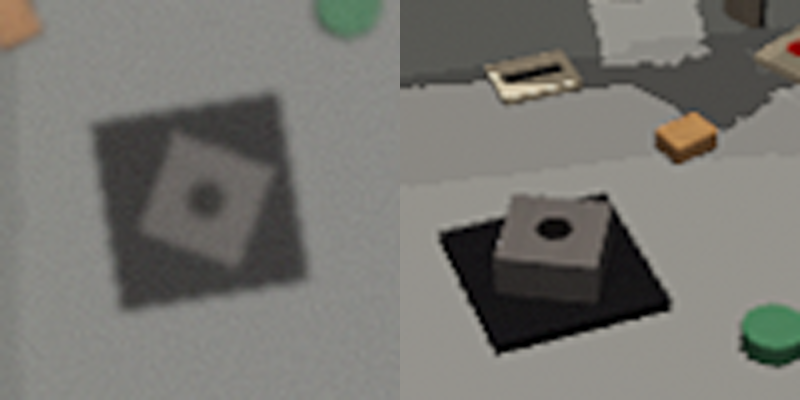

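The die sits squarely near the plate's centre (dot at top-crop 205,200 and side-crop 155,228). Now compute its position and the camera bias.

Run:
```python
from h import *
T=np.load("T2.npy",allow_pickle=True).item();S=np.load("S2.npy",allow_pickle=True).item()
a=(293+205.5/5-.5,203+200.5/5-.5); b=(275+155.5/4-.5,210+228.5/4-.5)
print(tri(T,a,S,b).round(4),onz(T,*a,.032)[:2].round(4),onz(S,*b,.032)[:2].round(4))
m=(T["color"][165:176,258:272]);print(m.mean())
```

```text
[ 0.4496 -0.0891  0.0316] [ 0.4505 -0.0892] [ 0.4486 -0.0894]
142.94155844155844
```

>>> play_rows([
  {"jaw": 0.09, "x": -0.0016, "y": 0.0018, "z": 0.012, "wx": 0, "wy": 0, "wz": 0},
  {"jaw": 0.09, "x": 0, "y": 0, "z": 0.014, "wx": 0, "wy": 0, "wz": 0},
  {"jaw": 0.09, "x": 0, "y": 0, "z": 0.01, "wx": 0, "wy": 0, "wz": 0},
  {"jaw": 0.09, "x": 0, "y": 0, "z": 0.005, "wx": 0, "wy": 0, "wz": 0},
  {"jaw": 0.09, "x": 0, "y": 0, "z": 0.002, "wx": 0, "wy": 0, "wz": 0},
])

```text
clock: 9.77
ee_pos: [0.6256, 0.0685, 0.0134]
orientation: [[-0.545, 0.839, -0.004], [0.839, 0.545, 0.0], [0.002, -0.003, -1.0]]
ft_force: [-0.5, -0.3, -0.6]
opening: 0.0903
finger_force: 0.0
```

>>> play_rows([
  {"jaw": 0.08, "x": 0, "y": 0, "z": 0.001, "wx": 0, "wy": 0, "wz": 0},
  {"jaw": 0.07, "x": 0, "y": 0, "z": 0, "wx": 0, "wy": 0, "wz": 0},
  {"jaw": 0.06, "x": 0, "y": 0, "z": 0, "wx": 0, "wy": 0, "wz": 0},
  {"jaw": 0.055, "x": 0, "y": 0, "z": 0, "wx": 0, "wy": 0, "wz": 0},
  {"jaw": 0.055, "x": 0, "y": 0, "z": 0, "wx": 0, "wy": 0, "wz": 0},
], squeeze=15)

```text
clock: 10.18
ee_pos: [0.6276, 0.0683, 0.0153]
orientation: [[-0.545, 0.839, 0.001], [0.839, 0.545, -0.0], [-0.001, 0.001, -1.0]]
ft_force: [1.1, -0.6, 0.7]
opening: 0.0591
finger_force: 0.0
```

```bash
python3 go.py .627 .068 .013 33
python3 - <<'E'
from h import *
s=cam("side")["color"]
cv2.imwrite("pics/red_pre.png",cv2.resize(s[180:250,330:423],(744,560),interpolation=cv2.INTER_CUBIC))
E
```

```text
clock 10.18 pos [0.6276 0.0683 0.0153] head 33.01 j6 -37.7 tilt 0.06 grip 0.0 0.059125318591815475
wz 0.01 shift 0.0001 -0.0007 0.0023 norm 0.002 rows 1
```

View pics/red_pre.png

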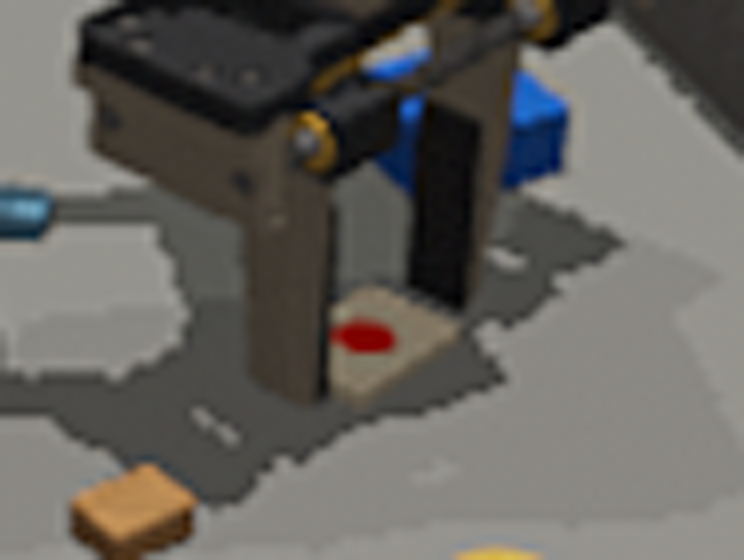

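Fingers straddle the red terminal, well centred. Lower 2 mm, close, lift.

>>> play_rows([
  {"jaw": 0.055, "x": 0, "y": 0, "z": 0.002, "wx": 0, "wy": 0, "wz": 0},
  {"jaw": 0.05, "x": 0, "y": 0, "z": 0, "wx": 0, "wy": 0, "wz": 0},
  {"jaw": 0.045, "x": 0, "y": 0, "z": 0, "wx": 0, "wy": 0, "wz": 0},
  {"jaw": 0.04, "x": 0, "y": 0, "z": 0, "wx": 0, "wy": 0, "wz": 0},
  {"jaw": 0.04, "x": 0, "y": 0, "z": 0, "wx": 0, "wy": 0, "wz": 0},
])

```text
clock: 10.65
ee_pos: [0.6271, 0.0684, 0.0125]
orientation: [[-0.545, 0.839, -0.0], [0.839, 0.545, 0.0], [0.0, -0.0, -1.0]]
ft_force: [-0.3, -0.6, -1.4]
opening: 0.0453
finger_force: 15.0
```

>>> play_rows([
  {"jaw": 0.04, "x": 0, "y": 0, "z": 0, "wx": 0, "wy": 0, "wz": 0},
  {"jaw": 0.04, "x": 0, "y": 0, "z": 0, "wx": 0, "wy": 0, "wz": 0},
])

```text
clock: 10.82
ee_pos: [0.6271, 0.0683, 0.0126]
orientation: [[-0.545, 0.839, -0.0], [0.839, 0.545, -0.0], [0.0, -0.0, -1.0]]
ft_force: [0.2, -0.4, -0.9]
opening: 0.0457
finger_force: 15.0
```

>>> play_rows([
  {"jaw": 0.04, "x": 0, "y": 0, "z": -0.008, "wx": 0, "wy": 0, "wz": 0},
  {"jaw": 0.04, "x": 0, "y": 0, "z": -0.018, "wx": 0, "wy": 0, "wz": 0},
  {"jaw": 0.04, "x": 0, "y": 0, "z": -0.022, "wx": 0, "wy": 0, "wz": 0},
  {"jaw": 0.04, "x": 0, "y": 0, "z": -0.018, "wx": 0, "wy": 0, "wz": 0},
  {"jaw": 0.04, "x": 0, "y": 0, "z": -0.006, "wx": 0, "wy": 0, "wz": 0},
])

```text
clock: 11.23
ee_pos: [0.6295, 0.0682, 0.0888]
orientation: [[-0.545, 0.839, 0.006], [0.839, 0.545, -0.0], [-0.004, 0.005, -1.0]]
ft_force: [0.0, 0.8, 0.5]
opening: 0.0454
finger_force: 15.0
```

>>> play_rows([
  {"jaw": 0.04, "x": 0, "y": 0, "z": 0, "wx": 0, "wy": 0, "wz": -7},
  {"jaw": 0.04, "x": 0, "y": 0, "z": 0, "wx": 0, "wy": 0, "wz": -7},
  {"jaw": 0.04, "x": 0, "y": 0, "z": 0, "wx": 0, "wy": 0, "wz": -7},
  {"jaw": 0.04, "x": 0, "y": 0, "z": 0, "wx": 0, "wy": 0, "wz": -7},
  {"jaw": 0.04, "x": 0, "y": 0, "z": 0, "wx": 0, "wy": 0, "wz": -7},
])

```text
clock: 11.65
ee_pos: [0.6268, 0.0684, 0.0843]
orientation: [[-0.929, 0.369, -0.001], [0.369, 0.929, 0.0], [0.001, -0.0, -1.0]]
ft_force: [0.7, -0.1, -1.2]
opening: 0.046
finger_force: 15.0
```

```bash
python3 go.py .4495 -.0892 .06 68
```

```text
clock 11.65 pos [0.6268 0.0684 0.0843] head 68.35 j6 -73.1 tilt 0.04 grip 14.974989742040634 0.04602894909462014
wz 0.35 shift 0.1054 -0.2125 0.0243 norm 0.238 rows 7
```

>>> play_rows([
  {"jaw": 0.04, "x": 0.0084, "y": -0.017, "z": 0, "wx": 0, "wy": 0, "wz": 0},
  {"jaw": 0.04, "x": 0.0158, "y": -0.0319, "z": 0, "wx": 0, "wy": 0, "wz": 0},
  {"jaw": 0.04, "x": 0.0158, "y": -0.0319, "z": 0, "wx": 0, "wy": 0, "wz": 0},
  {"jaw": 0.04, "x": 0.0158, "y": -0.0319, "z": 0, "wx": 0, "wy": 0, "wz": 0},
  {"jaw": 0.04, "x": 0.0158, "y": -0.0319, "z": 0, "wx": 0, "wy": 0, "wz": 0},
])

```text
clock: 12.07
ee_pos: [0.5051, -0.0395, 0.0843]
orientation: [[-0.927, 0.374, -0.001], [0.374, 0.927, 0.0], [0.0, -0.0, -1.0]]
ft_force: [0.7, -1.3, -0.5]
opening: 0.0454
finger_force: 15.0
```

>>> play_rows([
  {"jaw": 0.04, "x": 0.0158, "y": -0.0319, "z": 0, "wx": 0, "wy": 0, "wz": 0},
  {"jaw": 0.04, "x": 0.0105, "y": -0.0213, "z": 0, "wx": 0, "wy": 0, "wz": 0},
  {"jaw": 0.04, "x": 0.0053, "y": -0.0106, "z": 0, "wx": 0, "wy": 0, "wz": 0},
  {"jaw": 0.04, "x": 0.0021, "y": -0.0042, "z": 0, "wx": 0, "wy": 0, "wz": 0},
  {"jaw": 0.04, "x": 0, "y": 0, "z": 0.008, "wx": 0, "wy": 0, "wz": 0},
])

```text
clock: 12.48
ee_pos: [0.4512, -0.0902, 0.0779]
orientation: [[-0.927, 0.376, 0.003], [0.376, 0.927, -0.001], [-0.004, -0.0, -1.0]]
ft_force: [-0.5, -0.1, -0.1]
opening: 0.0457
finger_force: 15.0
```

>>> play_rows([
  {"jaw": 0.04, "x": 0, "y": 0, "z": 0.012, "wx": 0, "wy": 0, "wz": 0},
  {"jaw": 0.04, "x": 0, "y": 0, "z": 0.007, "wx": 0, "wy": 0, "wz": 0},
  {"jaw": 0.04, "x": 0, "y": 0, "z": 0.004, "wx": 0, "wy": 0, "wz": 0},
  {"jaw": 0.04, "x": 0, "y": 0, "z": 0, "wx": 0, "wy": 0, "wz": 0},
  {"jaw": 0.04, "x": 0, "y": 0, "z": 0, "wx": 0, "wy": 0, "wz": 0},
])

```text
clock: 12.9
ee_pos: [0.4502, -0.0888, 0.0534]
orientation: [[-0.928, 0.374, -0.001], [0.374, 0.928, 0.0], [0.001, 0.0, -1.0]]
ft_force: [-0.0, -0.1, -1.1]
opening: 0.0456
finger_force: 15.0
```

```bash
python3 go.py .4495 -.0892 .0446 68;  python3 - <<'E'
from h import *
s=cam("side")["color"]
cv2.imwrite("pics/red_place.png",cv2.resize(s[215:299,270:382],(784,588),interpolation=cv2.INTER_CUBIC))
E
```

```text
clock 12.9 pos [ 0.4502 -0.0888  0.0534] head 68.05 j6 -94.4 tilt 0.04 grip 14.978976398706436 0.04561018554574671
wz 0.05 shift 0.0005 -0.0006 0.0088 norm 0.009 rows 1
```

View pics/red_place.png

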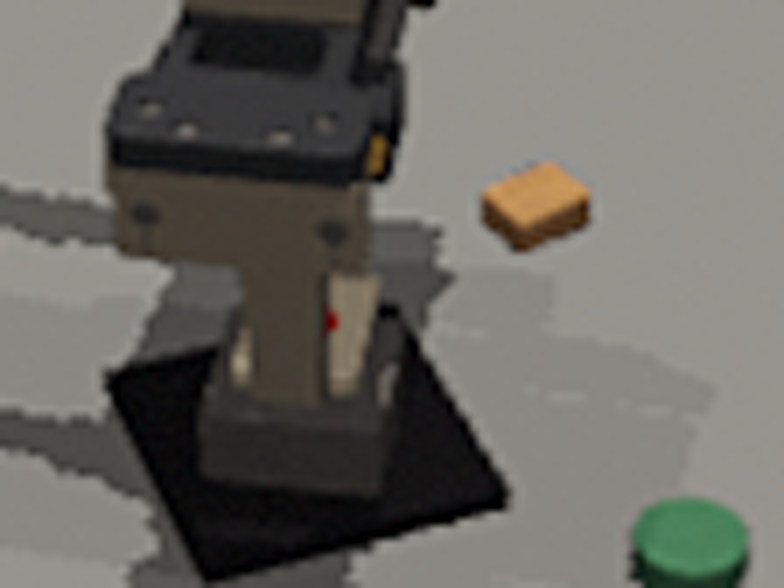

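Terminal is level over the die. Lowering.

>>> play_rows([
  {"jaw": 0.04, "x": 0.0005, "y": -0.0005, "z": 0.003, "wx": 0, "wy": 0, "wz": 0},
  {"jaw": 0.04, "x": 0, "y": 0, "z": 0.003, "wx": 0, "wy": 0, "wz": 0},
  {"jaw": 0.04, "x": 0, "y": 0, "z": 0.0015, "wx": 0, "wy": 0, "wz": 0},
  {"jaw": 0.04, "x": 0, "y": 0, "z": 0.0007, "wx": 0, "wy": 0, "wz": 0},
  {"jaw": 0.04, "x": 0, "y": 0, "z": 0, "wx": 0, "wy": 0, "wz": 0},
])

```text
clock: 13.37
ee_pos: [0.4491, -0.0896, 0.0453]
orientation: [[-0.927, 0.375, -0.0], [0.375, 0.927, 0.0], [0.0, 0.0, -1.0]]
ft_force: [-0.4, -0.7, -0.5]
opening: 0.0454
finger_force: 15.0
```

>>> play_rows([
  {"jaw": 0.04, "x": 0, "y": 0, "z": 0.0004, "wx": 0, "wy": 0, "wz": 0},
  {"jaw": 0.04, "x": 0, "y": 0, "z": 0, "wx": 0, "wy": 0, "wz": 0},
  {"jaw": 0.04, "x": 0, "y": 0, "z": 0, "wx": 0, "wy": 0, "wz": 0},
])

```text
clock: 13.62
ee_pos: [0.4494, -0.0896, 0.0452]
orientation: [[-0.927, 0.375, 0.0], [0.375, 0.927, -0.0], [-0.0, -0.0, -1.0]]
ft_force: [0.1, -0.1, -0.1]
opening: 0.0455
finger_force: 15.0
```

>>> play_rows([
  {"jaw": 0.04, "x": 0, "y": 0, "z": 0.0005, "wx": 0, "wy": 0, "wz": 0},
  {"jaw": 0.04, "x": 0, "y": 0, "z": 0, "wx": 0, "wy": 0, "wz": 0},
  {"jaw": 0.05, "x": 0, "y": 0, "z": 0, "wx": 0, "wy": 0, "wz": 0},
  {"jaw": 0.06, "x": 0, "y": 0, "z": 0, "wx": 0, "wy": 0, "wz": 0},
  {"jaw": 0.07, "x": 0, "y": 0, "z": 0, "wx": 0, "wy": 0, "wz": 0},
])

```text
clock: 14.03
ee_pos: [0.4494, -0.0897, 0.0448]
orientation: [[-0.927, 0.375, 0.0], [0.375, 0.927, -0.0], [-0.0, -0.0, -1.0]]
ft_force: [-0.0, -0.0, -0.3]
opening: 0.0609
finger_force: 0.0
```

>>> play_rows([
  {"jaw": 0.07, "x": 0, "y": 0, "z": -0.01, "wx": 0, "wy": 0, "wz": 0},
  {"jaw": 0.07, "x": 0, "y": 0, "z": -0.025, "wx": 0, "wy": 0, "wz": 0},
  {"jaw": 0.07, "x": 0, "y": 0, "z": -0.025, "wx": 0, "wy": 0, "wz": 0},
  {"jaw": 0.07, "x": 0, "y": 0, "z": -0.012, "wx": 0, "wy": 0, "wz": 0},
  {"jaw": 0.07, "x": 0, "y": 0, "z": -0.003, "wx": 0, "wy": 0, "wz": 0},
])

```text
clock: 14.45
ee_pos: [0.4513, -0.0906, 0.1232]
orientation: [[-0.927, 0.374, 0.006], [0.374, 0.927, -0.003], [-0.006, -0.0, -1.0]]
ft_force: [0.5, -0.4, -0.5]
opening: 0.0701
finger_force: 0.0
```

>>> play_rows([
  {"jaw": 0.07, "x": 0, "y": 0, "z": 0, "wx": 0, "wy": 0, "wz": -7},
  {"jaw": 0.07, "x": 0, "y": 0, "z": 0, "wx": 0, "wy": 0, "wz": -7},
  {"jaw": 0.07, "x": 0, "y": 0, "z": 0, "wx": 0, "wy": 0, "wz": -7},
  {"jaw": 0.07, "x": 0, "y": 0, "z": 0, "wx": 0, "wy": 0, "wz": 0},
])

```text
clock: 14.78
ee_pos: [0.4489, -0.0894, 0.1192]
orientation: [[-1.0, 0.014, -0.001], [0.014, 1.0, 0.0], [0.001, 0.0, -1.0]]
ft_force: [-0.1, 0.1, -0.6]
opening: 0.0699
finger_force: 0.0
```

```bash
python3 go.py .616 -.0765 .08 89
```

```text
clock 14.78 pos [ 0.4489 -0.0894  0.1192] head 89.18 j6 -115.6 tilt 0.05 grip 0.0 0.06987063570426046
wz 0.18 shift -0.1669 0.0158 0.0392 norm 0.172 rows 5
```

>>> play_rows([
  {"jaw": 0.07, "x": -0.02, "y": 0.0019, "z": 0, "wx": 0, "wy": 0, "wz": 0},
  {"jaw": 0.07, "x": -0.035, "y": 0.0033, "z": 0, "wx": 0, "wy": 0, "wz": 0},
  {"jaw": 0.07, "x": -0.035, "y": 0.0033, "z": 0, "wx": 0, "wy": 0, "wz": 0},
  {"jaw": 0.07, "x": -0.035, "y": 0.0033, "z": 0, "wx": 0, "wy": 0, "wz": 0},
  {"jaw": 0.07, "x": -0.025, "y": 0.0024, "z": 0, "wx": 0, "wy": 0, "wz": 0},
])

```text
clock: 15.2
ee_pos: [0.6016, -0.0776, 0.1191]
orientation: [[-1.0, 0.021, 0.0], [0.021, 1.0, 0.0], [-0.0, 0.0, -1.0]]
ft_force: [-0.0, -0.1, -0.1]
opening: 0.0699
finger_force: 0.0
```

>>> play_rows([
  {"jaw": 0.07, "x": -0.013, "y": 0.0012, "z": 0, "wx": 0, "wy": 0, "wz": 0},
  {"jaw": 0.07, "x": -0.0039, "y": 0.0004, "z": 0, "wx": 0, "wy": 0, "wz": 0},
  {"jaw": 0.07, "x": 0, "y": 0, "z": 0.015, "wx": 0, "wy": 0, "wz": 0},
  {"jaw": 0.07, "x": 0, "y": 0, "z": 0.018, "wx": 0, "wy": 0, "wz": 0},
  {"jaw": 0.07, "x": 0, "y": 0, "z": 0.006, "wx": 0, "wy": 0, "wz": 0},
])

```text
clock: 15.62
ee_pos: [0.614, -0.0761, 0.0776]
orientation: [[-1.0, 0.02, -0.005], [0.02, 1.0, 0.002], [0.005, 0.001, -1.0]]
ft_force: [-0.6, -0.3, 0.4]
opening: 0.07
finger_force: 0.0
```

>>> play_rows([
  {"jaw": 0.07, "x": 0, "y": 0, "z": 0, "wx": 0, "wy": 0, "wz": 0},
  {"jaw": 0.07, "x": 0, "y": 0, "z": 0, "wx": 0, "wy": 0, "wz": 0},
  {"jaw": 0.07, "x": 0, "y": 0, "z": 0, "wx": 0, "wy": 0, "wz": 0},
])

```text
clock: 15.87
ee_pos: [0.6168, -0.077, 0.0817]
orientation: [[-1.0, 0.018, 0.001], [0.018, 1.0, -0.0], [-0.001, -0.0, -1.0]]
ft_force: [0.2, 0.9, 0.2]
opening: 0.07
finger_force: 0.0
```

```bash
cat >> h.py <<'E'
def red(c,x0,y0,w,h):
    im=c["color"][y0:y0+h,x0:x0+w].astype(int); m=(im[...,2]>90)&(im[...,1]<.55*im[...,2])&(im[...,0]<.55*im[...,2])
    v,u=np.nonzero(m); return (u.mean()+x0,v.mean()+y0,len(u)) if len(u) else None
E
python3 go.py .6155 -.077 .02 89
python3 - <<'E'
from h import *
S=cam("side"); T=cam("top")
r=red(S,280,190,90,110); print(r, onz(S,*r[:2],.038).round(4) if r else 0)
r=red(T,300,210,80,70); print(r, onz(T,*r[:2],.038).round(4) if r else 0)
s=S["color"]; cv2.imwrite("pics/col_pre.png",cv2.resize(s[205:295,285:415],(780,540),interpolation=cv2.INTER_CUBIC))
E
```

```text
clock 15.87 pos [ 0.6168 -0.077   0.0817] head 88.96 j6 -107.2 tilt 0.08 grip 0.0 0.06996246849547366
wz -0.04 shift 0.0013 -0.0 0.0617 norm 0.062 rows 2
(np.float64(294.2730061349693), np.float64(202.21779141104295), 326) [0.4531 0.1424 0.038 ]
(np.float64(334.1875), np.float64(243.25), 16) [ 0.4489 -0.0904  0.038 ]
```

View pics/col_pre.png

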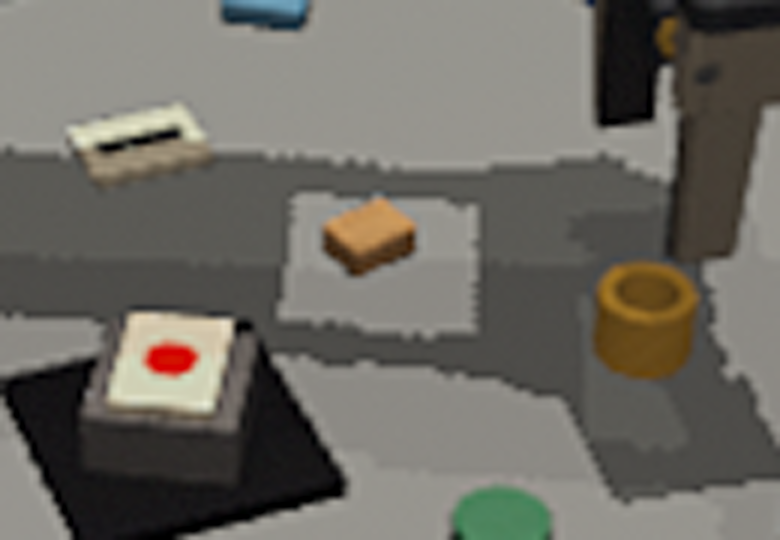

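The red terminal sits flat and centred on the die (dot at crop 171,358) and the collar is clear. Descend on the collar.

>>> play_rows([
  {"jaw": 0.07, "x": 0.0013, "y": 0, "z": 0.014, "wx": 0, "wy": 0, "wz": 0},
  {"jaw": 0.07, "x": 0, "y": 0, "z": 0.02, "wx": 0, "wy": 0, "wz": 0},
  {"jaw": 0.07, "x": 0, "y": 0, "z": 0.015, "wx": 0, "wy": 0, "wz": 0},
  {"jaw": 0.07, "x": 0, "y": 0, "z": 0.008, "wx": 0, "wy": 0, "wz": 0},
  {"jaw": 0.07, "x": 0, "y": 0, "z": 0.004, "wx": 0, "wy": 0, "wz": 0},
])

```text
clock: 16.38
ee_pos: [0.6146, -0.0765, 0.0188]
orientation: [[-1.0, 0.018, -0.001], [0.018, 1.0, 0.0], [0.001, 0.0, -1.0]]
ft_force: [-0.2, 0.3, 0.4]
opening: 0.0699
finger_force: 0.0
```

>>> play_rows([
  {"jaw": 0.06, "x": 0, "y": 0, "z": 0.002, "wx": 0, "wy": 0, "wz": 0},
  {"jaw": 0.05, "x": 0, "y": 0, "z": 0, "wx": 0, "wy": 0, "wz": 0},
  {"jaw": 0.043, "x": 0, "y": 0, "z": 0, "wx": 0, "wy": 0, "wz": 0},
  {"jaw": 0.039, "x": 0, "y": 0, "z": 0, "wx": 0, "wy": 0, "wz": 0},
  {"jaw": 0.036, "x": 0, "y": 0, "z": 0, "wx": 0, "wy": 0, "wz": 0},
])

```text
clock: 16.8
ee_pos: [0.6158, -0.0769, 0.0185]
orientation: [[-1.0, 0.017, 0.001], [0.017, 1.0, -0.0], [-0.001, -0.0, -1.0]]
ft_force: [0.6, 0.0, 0.3]
opening: 0.0388
finger_force: 0.0
```

>>> play_rows([
  {"jaw": 0.033, "x": 0, "y": 0, "z": 0, "wx": 0, "wy": 0, "wz": 0},
  {"jaw": 0.03, "x": 0, "y": 0, "z": 0, "wx": 0, "wy": 0, "wz": 0},
  {"jaw": 0.025, "x": 0, "y": 0, "z": 0, "wx": 0, "wy": 0, "wz": 0},
  {"jaw": 0.025, "x": 0, "y": 0, "z": 0, "wx": 0, "wy": 0, "wz": 0},
  {"jaw": 0.025, "x": 0, "y": 0, "z": 0, "wx": 0, "wy": 0, "wz": 0},
], squeeze=15)

```text
clock: 17.22
ee_pos: [0.6157, -0.0767, 0.0183]
orientation: [[-1.0, 0.017, 0.001], [0.017, 1.0, -0.0], [-0.001, -0.0, -1.0]]
ft_force: [-0.3, 1.4, 5.6]
opening: 0.0338
finger_force: 15.0
```

```bash
python3 go.py .449 -.0895 .09 89
python3 - <<'E'
from h import *
S=np.load("side.npy",allow_pickle=True).item()
print(onz(S,285+171.5/6-.5,205+358.5/6-.5,.038).round(4))
E
```

```text
clock 17.22 pos [ 0.6157 -0.0767  0.0183] head 89.0 j6 -107.3 tilt 0.06 grip 15.000680261291564 0.03382643787321076
wz 0.0 shift 0.1664 -0.0157 -0.0717 norm 0.182 rows 5
[ 0.4482 -0.0894  0.038 ]
```

>>> play_rows([
  {"jaw": 0.025, "x": 0, "y": 0, "z": -0.01, "wx": 0, "wy": 0, "wz": 0},
  {"jaw": 0.025, "x": 0, "y": 0, "z": -0.022, "wx": 0, "wy": 0, "wz": 0},
  {"jaw": 0.025, "x": 0, "y": 0, "z": -0.022, "wx": 0, "wy": 0, "wz": 0},
  {"jaw": 0.025, "x": 0, "y": 0, "z": -0.013, "wx": 0, "wy": 0, "wz": 0},
  {"jaw": 0.025, "x": 0, "y": 0, "z": -0.005, "wx": 0, "wy": 0, "wz": 0},
])

```text
clock: 17.63
ee_pos: [0.6165, -0.0773, 0.0923]
orientation: [[-1.0, 0.017, 0.004], [0.017, 1.0, -0.002], [-0.004, -0.001, -1.0]]
ft_force: [0.6, 0.2, -0.7]
opening: 0.0341
finger_force: 15.0
```

>>> play_rows([
  {"jaw": 0.025, "x": 0.02, "y": -0.0019, "z": 0, "wx": 0, "wy": 0, "wz": 0},
  {"jaw": 0.025, "x": 0.035, "y": -0.0033, "z": 0, "wx": 0, "wy": 0, "wz": 0},
  {"jaw": 0.025, "x": 0.035, "y": -0.0033, "z": 0, "wx": 0, "wy": 0, "wz": 0},
  {"jaw": 0.025, "x": 0.035, "y": -0.0033, "z": 0, "wx": 0, "wy": 0, "wz": 0},
  {"jaw": 0.025, "x": 0.025, "y": -0.0024, "z": 0, "wx": 0, "wy": 0, "wz": 0},
])

```text
clock: 18.05
ee_pos: [0.4613, -0.0876, 0.088]
orientation: [[-1.0, 0.017, -0.004], [0.017, 1.0, 0.001], [0.004, 0.001, -1.0]]
ft_force: [-0.4, -1.1, -0.8]
opening: 0.0338
finger_force: 15.0
```

>>> play_rows([
  {"jaw": 0.025, "x": 0.013, "y": -0.0012, "z": 0, "wx": 0, "wy": 0, "wz": 0},
  {"jaw": 0.025, "x": 0.0035, "y": -0.0003, "z": 0, "wx": 0, "wy": 0, "wz": 0},
  {"jaw": 0.025, "x": 0, "y": 0, "z": 0, "wx": 0, "wy": 0, "wz": 0},
  {"jaw": 0.025, "x": 0, "y": 0, "z": 0, "wx": 0, "wy": 0, "wz": 0},
  {"jaw": 0.025, "x": 0, "y": 0, "z": 0, "wx": 0, "wy": 0, "wz": 0},
])

```text
clock: 18.47
ee_pos: [0.4494, -0.0896, 0.0897]
orientation: [[-1.0, 0.017, 0.001], [0.017, 1.0, -0.0], [-0.001, -0.0, -1.0]]
ft_force: [-0.2, 0.0, -1.3]
opening: 0.0339
finger_force: 15.0
```

```bash
python3 go.py .4487 -.0897 .0565 89
```

```text
clock 18.47 pos [ 0.4494 -0.0896  0.0897] head 89.02 j6 -115.5 tilt 0.04 grip 14.999184804037213 0.03392596166712886
wz 0.02 shift 0.0007 -0.0001 0.0332 norm 0.033 rows 1
```

>>> play_rows([
  {"jaw": 0.025, "x": 0.0007, "y": 0, "z": 0.008, "wx": 0, "wy": 0, "wz": 0},
  {"jaw": 0.025, "x": 0, "y": 0, "z": 0.011, "wx": 0, "wy": 0, "wz": 0},
  {"jaw": 0.025, "x": 0, "y": 0, "z": 0.007, "wx": 0, "wy": 0, "wz": 0},
  {"jaw": 0.025, "x": 0, "y": 0, "z": 0.004, "wx": 0, "wy": 0, "wz": 0},
  {"jaw": 0.025, "x": 0, "y": 0, "z": 0.002, "wx": 0, "wy": 0, "wz": 0},
])

```text
clock: 18.88
ee_pos: [0.4473, -0.0892, 0.0565]
orientation: [[-1.0, 0.017, -0.002], [0.017, 1.0, 0.001], [0.002, 0.001, -1.0]]
ft_force: [-0.2, -0.3, -0.9]
opening: 0.034
finger_force: 15.0
```

>>> play_rows([
  {"jaw": 0.025, "x": 0, "y": 0, "z": 0.0006, "wx": 0, "wy": 0, "wz": 0},
  {"jaw": 0.025, "x": 0, "y": 0, "z": 0, "wx": 0, "wy": 0, "wz": 0},
  {"jaw": 0.025, "x": 0, "y": 0, "z": 0, "wx": 0, "wy": 0, "wz": 0},
  {"jaw": 0.025, "x": 0, "y": 0, "z": 0, "wx": 0, "wy": 0, "wz": 0},
])

```text
clock: 19.22
ee_pos: [0.4481, -0.0897, 0.0574]
orientation: [[-1.0, 0.017, 0.001], [0.017, 1.0, -0.0], [-0.001, -0.0, -1.0]]
ft_force: [0.1, 0.2, -0.9]
opening: 0.0338
finger_force: 15.0
```

>>> play_rows([
  {"jaw": 0.025, "x": 0, "y": 0, "z": 0.0005, "wx": 0, "wy": 0, "wz": 0},
  {"jaw": 0.025, "x": 0, "y": 0, "z": 0, "wx": 0, "wy": 0, "wz": 0},
  {"jaw": 0.025, "x": 0, "y": 0, "z": 0, "wx": 0, "wy": 0, "wz": 0},
])

```text
clock: 19.47
ee_pos: [0.4478, -0.0895, 0.0566]
orientation: [[-1.0, 0.017, 0.0], [0.017, 1.0, -0.0], [-0.0, -0.0, -1.0]]
ft_force: [-0.3, -0.1, -1.9]
opening: 0.0343
finger_force: 15.0
```

>>> play_rows([
  {"jaw": 0.025, "x": -0.0004, "y": 0, "z": 0.0005, "wx": 0, "wy": 0, "wz": 0},
  {"jaw": 0.025, "x": 0, "y": 0, "z": 0, "wx": 0, "wy": 0, "wz": 0},
  {"jaw": 0.025, "x": 0, "y": 0, "z": 0, "wx": 0, "wy": 0, "wz": 0},
])

```text
clock: 19.72
ee_pos: [0.4481, -0.0895, 0.0563]
orientation: [[-1.0, 0.017, -0.0], [0.017, 1.0, -0.0], [0.0, -0.0, -1.0]]
ft_force: [-2.3, -0.0, 3.9]
opening: 0.0341
finger_force: 15.0
```

Contact. Release and rise above the punch.

>>> play_rows([
  {"jaw": 0.038, "x": 0, "y": 0, "z": 0, "wx": 0, "wy": 0, "wz": 0},
  {"jaw": 0.045, "x": 0, "y": 0, "z": 0, "wx": 0, "wy": 0, "wz": 0},
  {"jaw": 0.06, "x": 0, "y": 0, "z": 0, "wx": 0, "wy": 0, "wz": 0},
  {"jaw": 0.06, "x": 0, "y": 0, "z": 0, "wx": 0, "wy": 0, "wz": 0},
  {"jaw": 0.06, "x": 0, "y": 0, "z": -0.01, "wx": 0, "wy": 0, "wz": 0},
])

```text
clock: 20.13
ee_pos: [0.4466, -0.0888, 0.0646]
orientation: [[-1.0, 0.018, -0.003], [0.018, 1.0, 0.002], [0.003, 0.002, -1.0]]
ft_force: [0.2, 0.2, -0.1]
opening: 0.0595
finger_force: 0.0
```

>>> play_rows([
  {"jaw": 0.06, "x": 0, "y": 0, "z": -0.025, "wx": 0, "wy": 0, "wz": 0},
  {"jaw": 0.06, "x": 0, "y": 0, "z": -0.03, "wx": 0, "wy": 0, "wz": 0},
  {"jaw": 0.06, "x": 0, "y": 0, "z": -0.025, "wx": 0, "wy": 0, "wz": 0},
  {"jaw": 0.06, "x": 0, "y": 0, "z": -0.012, "wx": 0, "wy": 0, "wz": 0},
  {"jaw": 0.06, "x": 0, "y": 0, "z": -0.003, "wx": 0, "wy": 0, "wz": 0},
])

```text
clock: 20.55
ee_pos: [0.45, -0.0904, 0.1647]
orientation: [[-1.0, 0.017, 0.006], [0.017, 1.0, -0.003], [-0.006, -0.003, -1.0]]
ft_force: [0.5, -0.2, 1.1]
opening: 0.0601
finger_force: 0.0
```

```bash
python3 go.py .605 -.253 .16 89
```

```text
clock 20.55 pos [ 0.45   -0.0904  0.1647] head 89.01 j6 -115.5 tilt 0.37 grip 0.0 0.060105503503749796
wz 0.01 shift -0.1578 -0.1599 0.0047 norm 0.225 rows 6
```

>>> play_rows([
  {"jaw": 0.06, "x": -0.0158, "y": -0.016, "z": 0, "wx": 0, "wy": 0, "wz": 0},
  {"jaw": 0.06, "x": -0.0267, "y": -0.0272, "z": 0, "wx": 0, "wy": 0, "wz": 0},
  {"jaw": 0.06, "x": -0.0267, "y": -0.0272, "z": 0, "wx": 0, "wy": 0, "wz": 0},
  {"jaw": 0.06, "x": -0.0267, "y": -0.0272, "z": 0, "wx": 0, "wy": 0, "wz": 0},
  {"jaw": 0.06, "x": -0.0267, "y": -0.0272, "z": 0, "wx": 0, "wy": 0, "wz": 0},
])

```text
clock: 20.97
ee_pos: [0.5691, -0.2173, 0.16]
orientation: [[-1.0, 0.017, -0.001], [0.017, 1.0, 0.001], [0.001, 0.001, -1.0]]
ft_force: [0.6, -0.1, -0.2]
opening: 0.0597
finger_force: 0.0
```

>>> play_rows([
  {"jaw": 0.06, "x": -0.0205, "y": -0.0208, "z": 0, "wx": 0, "wy": 0, "wz": 0},
  {"jaw": 0.06, "x": -0.011, "y": -0.0112, "z": 0, "wx": 0, "wy": 0, "wz": 0},
  {"jaw": 0.06, "x": -0.0032, "y": -0.0032, "z": 0, "wx": 0, "wy": 0, "wz": 0},
  {"jaw": 0.06, "x": 0, "y": 0, "z": 0, "wx": 0, "wy": 0, "wz": 0},
  {"jaw": 0.06, "x": 0, "y": 0, "z": 0, "wx": 0, "wy": 0, "wz": 0},
])

```text
clock: 21.38
ee_pos: [0.6018, -0.2513, 0.1603]
orientation: [[-1.0, 0.017, -0.002], [0.017, 1.0, 0.001], [0.002, 0.001, -1.0]]
ft_force: [-0.2, 0.8, 0.1]
opening: 0.0598
finger_force: 0.0
```

```bash
python3 go.py .605 -.253 .075 89
python3 - <<'E'
from h import *
T=cam("top");S=cam("side");np.save("T3.npy",T,allow_pickle=True);np.save("S3.npy",S,allow_pickle=True)
t=T["color"];s=S["color"]
o=np.hstack([cv2.resize(t[213:273,303:363],(400,400),interpolation=cv2.INTER_CUBIC),cv2.resize(s[220:300,275:355],(400,400),interpolation=cv2.INTER_CUBIC)])
p=cv2.resize(s[200:340,360:480],(171,200)); q=np.zeros((200,800,3),np.uint8);q[:,:171]=p
q=cv2.resize(s[230:330,330:480],(300,200),interpolation=cv2.INTER_CUBIC); z=np.zeros((200,800,3),np.uint8); z[:,:300]=q; z[:,300:600]=cv2.resize(t[130:210,360:480],(300,200),interpolation=cv2.INTER_CUBIC)
cv2.imwrite("pics/col_on.png",np.vstack([o,z]))
E
```

```text
clock 21.38 pos [ 0.6018 -0.2513  0.1603] head 89.01 j6 -122.3 tilt 0.12 grip 0.0 0.05980907461909139
wz 0.01 shift -0.0033 -0.0017 0.0853 norm 0.085 rows 3
```

View pics/col_on.png

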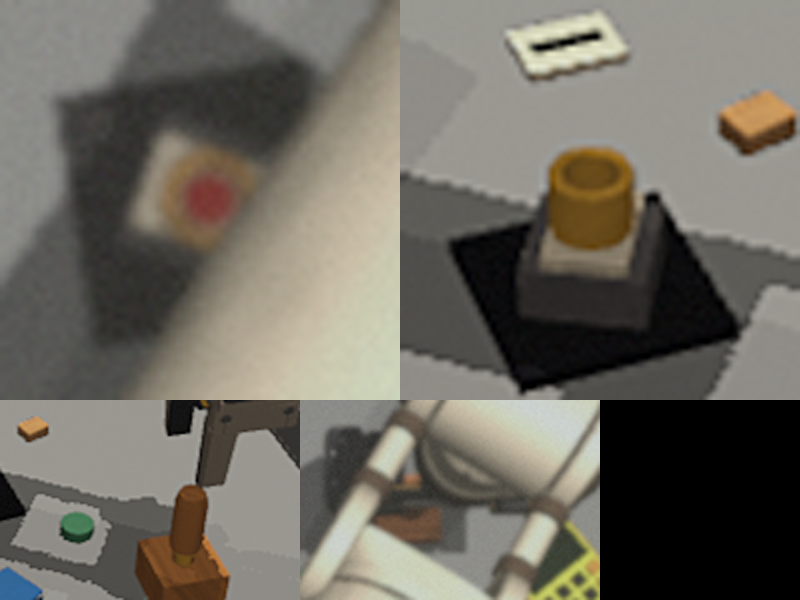

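Collar is centred on the terminal (ring at side-crop 192,172), and the punch stands upright under the gripper. Descend.

>>> play_rows([
  {"jaw": 0.06, "x": 0, "y": 0, "z": 0, "wx": 0, "wy": 0, "wz": 0},
  {"jaw": 0.06, "x": 0, "y": 0, "z": 0, "wx": 0, "wy": 0, "wz": 0},
])

```text
clock: 21.65
ee_pos: [0.6022, -0.2515, 0.1612]
orientation: [[-1.0, 0.017, -0.0], [0.017, 1.0, 0.0], [0.0, 0.0, -1.0]]
ft_force: [-0.3, 0.3, -0.2]
opening: 0.0598
finger_force: 0.0
```

```bash
python3 go.py .605 -.253 .074 89
python3 - <<'E'
from h import *
S=np.load("S3.npy",allow_pickle=True).item();T=np.load("T3.npy",allow_pickle=True).item()
a=(303+209.5/6.667-.5,213+197.5/6.667-.5);b=(275+192.5/5-.5,220+172.5/5-.5)
print("collar",tri(T,a,S,b).round(4),onz(T,*a,.064).round(4),onz(S,*b,.064).round(4))
E
```

```text
clock 21.65 pos [ 0.6022 -0.2515  0.1612] head 89.04 j6 -122.3 tilt 0.0 grip 0.0 0.05978904649349692
wz 0.04 shift -0.0028 -0.0015 0.0872 norm 0.087 rows 3
collar [ 0.4498 -0.0891  0.0625] [ 0.451  -0.0892  0.064 ] [ 0.4481 -0.0908  0.064 ]
```

>>> play_rows([
  {"jaw": 0.06, "x": -0.0028, "y": -0.0015, "z": 0.015, "wx": 0, "wy": 0, "wz": 0},
  {"jaw": 0.06, "x": 0, "y": 0, "z": 0.025, "wx": 0, "wy": 0, "wz": 0},
  {"jaw": 0.06, "x": 0, "y": 0, "z": 0.022, "wx": 0, "wy": 0, "wz": 0},
  {"jaw": 0.06, "x": 0, "y": 0, "z": 0.014, "wx": 0, "wy": 0, "wz": 0},
  {"jaw": 0.06, "x": 0, "y": 0, "z": 0.008, "wx": 0, "wy": 0, "wz": 0},
])

```text
clock: 22.07
ee_pos: [0.6038, -0.2526, 0.0735]
orientation: [[-1.0, 0.017, -0.004], [0.017, 1.0, 0.003], [0.004, 0.002, -1.0]]
ft_force: [-0.9, -0.3, 0.2]
opening: 0.06
finger_force: 0.0
```

>>> play_rows([
  {"jaw": 0.055, "x": 0, "y": 0, "z": 0.003, "wx": 0, "wy": 0, "wz": 0},
  {"jaw": 0.045, "x": 0, "y": 0, "z": 0, "wx": 0, "wy": 0, "wz": 0},
  {"jaw": 0.038, "x": 0, "y": 0, "z": 0, "wx": 0, "wy": 0, "wz": 0},
  {"jaw": 0.033, "x": 0, "y": 0, "z": 0, "wx": 0, "wy": 0, "wz": 0},
  {"jaw": 0.03, "x": 0, "y": 0, "z": 0, "wx": 0, "wy": 0, "wz": 0},
])

```text
clock: 22.48
ee_pos: [0.6061, -0.2543, 0.0754]
orientation: [[-1.0, 0.017, 0.002], [0.017, 1.0, -0.001], [-0.002, -0.001, -1.0]]
ft_force: [0.1, 0.6, 0.1]
opening: 0.0308
finger_force: 0.0
```

>>> play_rows([
  {"jaw": 0.028, "x": 0, "y": 0, "z": 0, "wx": 0, "wy": 0, "wz": 0},
  {"jaw": 0.025, "x": 0, "y": 0, "z": 0, "wx": 0, "wy": 0, "wz": 0},
  {"jaw": 0.02, "x": 0, "y": 0, "z": 0, "wx": 0, "wy": 0, "wz": 0},
  {"jaw": 0.02, "x": 0, "y": 0, "z": 0, "wx": 0, "wy": 0, "wz": 0},
  {"jaw": 0.02, "x": 0, "y": 0, "z": 0, "wx": 0, "wy": 0, "wz": 0},
], squeeze=20)

```text
clock: 22.9
ee_pos: [0.606, -0.2538, 0.0751]
orientation: [[-1.0, 0.017, 0.001], [0.017, 1.0, -0.0], [-0.001, -0.0, -1.0]]
ft_force: [0.1, 0.9, 6.7]
opening: 0.0276
finger_force: 20.0
```

```bash
python3 go.py .605 -.253 .17 89
```

```text
clock 22.9 pos [ 0.606  -0.2538  0.0751] head 89.01 j6 -122.3 tilt 0.09 grip 19.97671770863235 0.027574795240180288
wz 0.01 shift 0.001 0.0007 -0.0949 norm 0.095 rows 3
```

>>> play_rows([
  {"jaw": 0.02, "x": 0, "y": 0, "z": -0.008, "wx": 0, "wy": 0, "wz": 0},
  {"jaw": 0.02, "x": 0, "y": 0, "z": -0.015, "wx": 0, "wy": 0, "wz": 0},
  {"jaw": 0.02, "x": 0, "y": 0, "z": -0.02, "wx": 0, "wy": 0, "wz": 0},
  {"jaw": 0.02, "x": 0, "y": 0, "z": -0.02, "wx": 0, "wy": 0, "wz": 0},
  {"jaw": 0.02, "x": 0, "y": 0, "z": -0.015, "wx": 0, "wy": 0, "wz": 0},
])

```text
clock: 23.32
ee_pos: [0.6053, -0.2541, 0.1534]
orientation: [[-1.0, 0.017, 0.0], [0.017, 1.0, -0.001], [-0.0, -0.001, -1.0]]
ft_force: [0.6, 0.2, -1.1]
opening: 0.0275
finger_force: 20.0
```

>>> play_rows([
  {"jaw": 0.02, "x": 0, "y": 0, "z": -0.008, "wx": 0, "wy": 0, "wz": 0},
  {"jaw": 0.02, "x": 0, "y": 0, "z": -0.004, "wx": 0, "wy": 0, "wz": 0},
  {"jaw": 0.02, "x": 0, "y": 0, "z": 0, "wx": 0, "wy": 0, "wz": 0},
  {"jaw": 0.02, "x": 0, "y": 0, "z": 0, "wx": 0, "wy": 0, "wz": 0},
])

```text
clock: 23.65
ee_pos: [0.6048, -0.2535, 0.1628]
orientation: [[-1.0, 0.017, -0.002], [0.017, 1.0, 0.001], [0.002, 0.001, -1.0]]
ft_force: [-0.0, -0.0, -1.4]
opening: 0.0272
finger_force: 20.0
```

```bash
python3 go.py .4495 -.0897 .15 89
```

```text
clock 23.65 pos [ 0.6048 -0.2535  0.1628] head 89.0 j6 -122.3 tilt 0.1 grip 19.959992927033454 0.02719117931546268
wz -0.0 shift 0.1581 0.1611 0.0128 norm 0.226 rows 6
```

>>> play_rows([
  {"jaw": 0.02, "x": 0.0158, "y": 0.0161, "z": 0, "wx": 0, "wy": 0, "wz": 0},
  {"jaw": 0.02, "x": 0.0268, "y": 0.0273, "z": 0, "wx": 0, "wy": 0, "wz": 0},
  {"jaw": 0.02, "x": 0.0268, "y": 0.0273, "z": 0, "wx": 0, "wy": 0, "wz": 0},
  {"jaw": 0.02, "x": 0.0268, "y": 0.0273, "z": 0, "wx": 0, "wy": 0, "wz": 0},
  {"jaw": 0.02, "x": 0.0268, "y": 0.0273, "z": 0, "wx": 0, "wy": 0, "wz": 0},
])

```text
clock: 24.07
ee_pos: [0.4823, -0.1248, 0.1622]
orientation: [[-1.0, 0.018, -0.003], [0.018, 1.0, 0.001], [0.003, 0.001, -1.0]]
ft_force: [0.6, 0.8, 0.2]
opening: 0.0276
finger_force: 20.0
```

>>> play_rows([
  {"jaw": 0.02, "x": 0.0205, "y": 0.0209, "z": 0, "wx": 0, "wy": 0, "wz": 0},
  {"jaw": 0.02, "x": 0.011, "y": 0.0112, "z": 0, "wx": 0, "wy": 0, "wz": 0},
  {"jaw": 0.02, "x": 0.0036, "y": 0.0037, "z": 0, "wx": 0, "wy": 0, "wz": 0},
  {"jaw": 0.02, "x": 0, "y": 0, "z": 0.006, "wx": 0, "wy": 0, "wz": 0},
  {"jaw": 0.02, "x": 0, "y": 0, "z": 0.006, "wx": 0, "wy": 0, "wz": 0},
])

```text
clock: 24.48
ee_pos: [0.4507, -0.0905, 0.1516]
orientation: [[-1.0, 0.017, 0.001], [0.017, 1.0, -0.001], [-0.001, -0.001, -1.0]]
ft_force: [0.6, -0.5, -0.5]
opening: 0.0277
finger_force: 20.0
```

>>> play_rows([
  {"jaw": 0.02, "x": 0, "y": 0, "z": 0.004, "wx": 0, "wy": 0, "wz": 0},
  {"jaw": 0.02, "x": 0, "y": 0, "z": 0, "wx": 0, "wy": 0, "wz": 0},
  {"jaw": 0.02, "x": 0, "y": 0, "z": 0, "wx": 0, "wy": 0, "wz": 0},
  {"jaw": 0.02, "x": 0, "y": 0, "z": 0, "wx": 0, "wy": 0, "wz": 0},
])

```text
clock: 24.82
ee_pos: [0.4504, -0.0904, 0.1479]
orientation: [[-1.0, 0.018, -0.0], [0.018, 1.0, 0.0], [0.0, 0.0, -1.0]]
ft_force: [-0.4, -0.4, -0.8]
opening: 0.0274
finger_force: 20.0
```

```bash
python3 go.py .4495 -.0897 .15 89
python3 - <<'E'
from h import *
S=cam("side");s=S["color"];np.save("S4.npy",S,allow_pickle=True)
cv2.imwrite("pics/punch_pre.png",cv2.resize(s[195:285,255:375],(800,600),interpolation=cv2.INTER_CUBIC))
for p in [(.449,-.0897,.064),(.449,-.0897,.038)]: print((proj(S,p)-[255,195])*6.667)
E
```

```text
clock 24.82 pos [ 0.4504 -0.0904  0.1479] head 88.97 j6 -115.4 tilt 0.01 grip 19.960051621310413 0.02742090950934813
wz -0.03 shift 0.0009 0.0007 -0.0021 norm 0.002 rows 1
[388.84765587 390.68661584]
[390.2964115  461.85495749]
```

View pics/punch_pre.png

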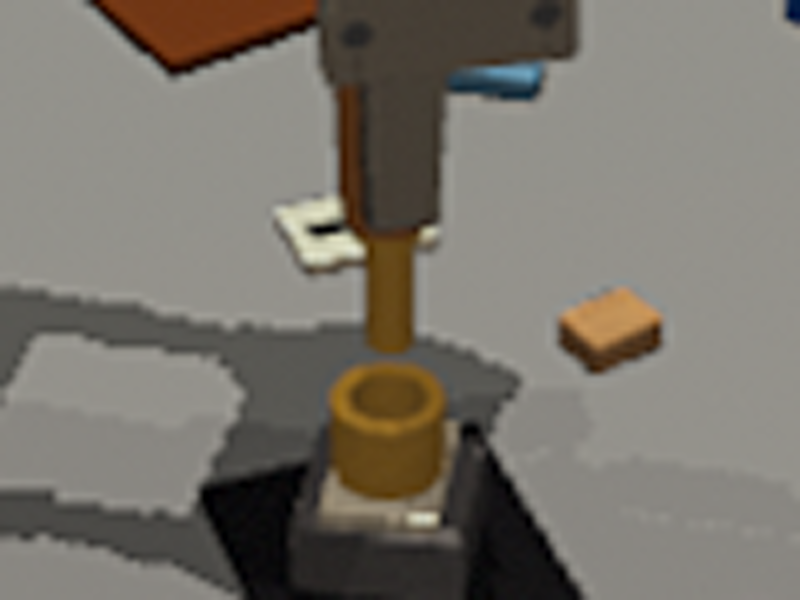

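Shank is vertical and about 1 mm right of the collar's axis (tip at 391,345, ring at 387,396). Correct 1 mm and lower.

>>> play_rows([
  {"jaw": 0.02, "x": 0.001, "y": 0.0008, "z": 0.003, "wx": 0, "wy": 0, "wz": 0},
  {"jaw": 0.02, "x": 0, "y": 0, "z": 0.006, "wx": 0, "wy": 0, "wz": 0},
  {"jaw": 0.02, "x": 0, "y": 0, "z": 0.007, "wx": 0, "wy": 0, "wz": 0},
  {"jaw": 0.02, "x": 0, "y": 0, "z": 0.006, "wx": 0, "wy": 0, "wz": 0},
  {"jaw": 0.02, "x": 0, "y": 0, "z": 0.003, "wx": 0, "wy": 0, "wz": 0},
])

```text
clock: 25.28
ee_pos: [0.4483, -0.0887, 0.1215]
orientation: [[-1.0, 0.017, -0.002], [0.017, 1.0, 0.001], [0.002, 0.001, -1.0]]
ft_force: [-0.3, 0.1, -1.5]
opening: 0.0276
finger_force: 20.0
```

>>> play_rows([
  {"jaw": 0.02, "x": 0, "y": 0, "z": 0.004, "wx": 0, "wy": 0, "wz": 0},
  {"jaw": 0.02, "x": 0, "y": 0, "z": 0.006, "wx": 0, "wy": 0, "wz": 0},
  {"jaw": 0.02, "x": 0, "y": 0, "z": 0.004, "wx": 0, "wy": 0, "wz": 0},
  {"jaw": 0.02, "x": 0, "y": 0, "z": 0.002, "wx": 0, "wy": 0, "wz": 0},
  {"jaw": 0.02, "x": 0, "y": 0, "z": 0.001, "wx": 0, "wy": 0, "wz": 0},
])

```text
clock: 25.7
ee_pos: [0.4489, -0.089, 0.1055]
orientation: [[-1.0, 0.017, -0.001], [0.017, 1.0, 0.0], [0.001, 0.0, -1.0]]
ft_force: [0.1, 0.4, -1.3]
opening: 0.0276
finger_force: 20.0
```

>>> play_rows([
  {"jaw": 0.02, "x": 0, "y": 0, "z": 0, "wx": 0, "wy": 0, "wz": 0},
  {"jaw": 0.02, "x": 0, "y": 0, "z": 0, "wx": 0, "wy": 0, "wz": 0},
  {"jaw": 0.02, "x": 0, "y": 0, "z": 0, "wx": 0, "wy": 0, "wz": 0},
])

```text
clock: 25.95
ee_pos: [0.4493, -0.0892, 0.1063]
orientation: [[-1.0, 0.017, 0.001], [0.017, 1.0, -0.0], [-0.001, -0.0, -1.0]]
ft_force: [0.2, -1.0, -0.5]
opening: 0.0277
finger_force: 20.0
```

Tip is 3 mm above the terminal inside the collar. Last steps, gently.

>>> play_rows([
  {"jaw": 0.02, "x": 0, "y": 0, "z": 0.0015, "wx": 0, "wy": 0, "wz": 0},
  {"jaw": 0.02, "x": 0, "y": 0, "z": 0.0008, "wx": 0, "wy": 0, "wz": 0},
  {"jaw": 0.02, "x": 0, "y": 0, "z": 0, "wx": 0, "wy": 0, "wz": 0},
  {"jaw": 0.02, "x": 0, "y": 0, "z": 0, "wx": 0, "wy": 0, "wz": 0},
])

```text
clock: 26.28
ee_pos: [0.449, -0.0891, 0.1036]
orientation: [[-1.0, 0.017, -0.0], [0.017, 1.0, 0.0], [0.0, 0.0, -1.0]]
ft_force: [-0.2, 0.8, -1.3]
opening: 0.0275
finger_force: 20.0
```

>>> play_rows([
  {"jaw": 0.02, "x": 0, "y": 0, "z": 0.0005, "wx": 0, "wy": 0, "wz": 0},
  {"jaw": 0.02, "x": 0, "y": 0, "z": 0, "wx": 0, "wy": 0, "wz": 0},
  {"jaw": 0.02, "x": 0, "y": 0, "z": 0, "wx": 0, "wy": 0, "wz": 0},
])

```text
clock: 26.53
ee_pos: [0.4491, -0.0891, 0.1032]
orientation: [[-1.0, 0.017, -0.0], [0.017, 1.0, 0.0], [0.0, 0.0, -1.0]]
ft_force: [-0.4, -0.6, -1.4]
opening: 0.0273
finger_force: 20.0
```

>>> play_rows([
  {"jaw": 0.02, "x": 0, "y": 0, "z": 0.0004, "wx": 0, "wy": 0, "wz": 0},
  {"jaw": 0.02, "x": 0, "y": 0, "z": 0, "wx": 0, "wy": 0, "wz": 0},
  {"jaw": 0.02, "x": 0, "y": 0, "z": 0, "wx": 0, "wy": 0, "wz": 0},
])

```text
clock: 26.78
ee_pos: [0.4493, -0.0891, 0.1031]
orientation: [[-1.0, 0.017, 0.0], [0.017, 1.0, -0.0], [-0.0, -0.0, -1.0]]
ft_force: [-1.0, -0.7, 1.2]
opening: 0.0272
finger_force: 20.0
```

>>> play_rows([
  {"jaw": 0.02, "x": 0, "y": 0, "z": 0, "wx": 0, "wy": 0, "wz": 0},
  {"jaw": 0.029, "x": 0, "y": 0, "z": 0, "wx": 0, "wy": 0, "wz": 0},
  {"jaw": 0.031, "x": 0, "y": 0, "z": 0, "wx": 0, "wy": 0, "wz": 0},
  {"jaw": 0.035, "x": 0, "y": 0, "z": 0, "wx": 0, "wy": 0, "wz": 0},
  {"jaw": 0.045, "x": 0, "y": 0, "z": 0, "wx": 0, "wy": 0, "wz": 0},
], squeeze=4)

```text
clock: 27.2
ee_pos: [0.4491, -0.0891, 0.1028]
orientation: [[-1.0, 0.017, -0.0], [0.017, 1.0, -0.0], [0.0, -0.0, -1.0]]
ft_force: [-0.7, 0.8, 0.4]
opening: 0.0397
finger_force: 0.0
```

>>> play_rows([
  {"jaw": 0.07, "x": 0, "y": 0, "z": 0, "wx": 0, "wy": 0, "wz": 0},
  {"jaw": 0.07, "x": 0, "y": 0, "z": 0, "wx": 0, "wy": 0, "wz": 0},
  {"jaw": 0.07, "x": 0, "y": 0, "z": -0.01, "wx": 0, "wy": 0, "wz": 0},
  {"jaw": 0.07, "x": 0, "y": 0, "z": -0.02, "wx": 0, "wy": 0, "wz": 0},
  {"jaw": 0.07, "x": 0, "y": 0, "z": -0.02, "wx": 0, "wy": 0, "wz": 0},
])

```text
clock: 27.62
ee_pos: [0.4485, -0.0888, 0.1534]
orientation: [[-1.0, 0.017, -0.002], [0.017, 1.0, 0.001], [0.002, 0.001, -1.0]]
ft_force: [0.6, 0.1, 0.6]
opening: 0.0698
finger_force: 0.0
```

>>> play_rows([
  {"jaw": 0.07, "x": 0, "y": 0, "z": -0.02, "wx": 0, "wy": 0, "wz": 0},
  {"jaw": 0.07, "x": 0, "y": 0, "z": -0.015, "wx": 0, "wy": 0, "wz": 0},
  {"jaw": 0.07, "x": 0, "y": 0, "z": -0.008, "wx": 0, "wy": 0, "wz": 0},
  {"jaw": 0.07, "x": 0, "y": 0, "z": -0.003, "wx": 0, "wy": 0, "wz": 0},
  {"jaw": 0.07, "x": 0, "y": 0, "z": 0, "wx": 0, "wy": 0, "wz": 0},
])

```text
clock: 28.03
ee_pos: [0.4494, -0.0893, 0.1995]
orientation: [[-1.0, 0.017, 0.001], [0.017, 1.0, -0.001], [-0.001, -0.001, -1.0]]
ft_force: [0.1, -0.2, 0.3]
opening: 0.0702
finger_force: 0.0
```

```bash
python3 go.py .473 .079 .19 98.5
python3 - <<'E'
from h import *
S=cam("side");s=S["color"].astype(int)
# handle/punch outline per row in side image
print([proj(S,(.449,-.0893,z)).round(1) for z in(.064,.1,.143)])
m=(s[...,2]>1.6*s[...,0])&(s[...,2]>60)
for z in(.07,.085,.095,.105,.115,.125,.135):
    u,v=proj(S,(.449,-.0893,z)); r=m[int(round(v)),int(u)-25:int(u)+25]; k=np.nonzero(r)[0]+int(u)-25; print(z,u.round(1),k.mean().round(1),k.min(),k.max())
E
```

```text
clock 28.03 pos [ 0.4494 -0.0893  0.1995] head 89.0 j6 -115.4 tilt 0.07 grip 0.0 0.07023444446852535
wz -9.5 shift -0.0482 0.1629 0.0095 norm 0.17 rows 5
[array([313.3, 253.5]), array([313. , 238.1]), array([312.6, 218.9])]
0.07 313.2 312.5 306 319
0.085 313.1 312.0 306 318
0.095 313.0 312.5 306 319
0.105 312.9 312.0 306 318
0.115 312.8 312.5 306 319
0.125 312.7 311.5 305 318
0.135 312.6 312.0 306 318
```

Punch stands upright in the collar (outline centre constant at column 312 over its height). Now the black terminal.

>>> play_rows([
  {"jaw": 0.07, "x": 0, "y": 0, "z": 0, "wx": 0, "wy": 0, "wz": -4.75},
  {"jaw": 0.07, "x": 0, "y": 0, "z": 0, "wx": 0, "wy": 0, "wz": -4.75},
  {"jaw": 0.07, "x": -0.0047, "y": 0.016, "z": 0, "wx": 0, "wy": 0, "wz": 0},
  {"jaw": 0.07, "x": -0.0089, "y": 0.03, "z": 0, "wx": 0, "wy": 0, "wz": 0},
  {"jaw": 0.07, "x": -0.0089, "y": 0.03, "z": 0, "wx": 0, "wy": 0, "wz": 0},
])

```text
clock: 28.5
ee_pos: [0.4593, -0.01, 0.1974]
orientation: [[-0.989, -0.145, -0.002], [-0.145, 0.989, 0.001], [0.002, 0.001, -1.0]]
ft_force: [0.8, 1.2, 0.1]
opening: 0.0695
finger_force: 0.0
```

>>> play_rows([
  {"jaw": 0.07, "x": -0.0089, "y": 0.03, "z": 0, "wx": 0, "wy": 0, "wz": 0},
  {"jaw": 0.07, "x": -0.0089, "y": 0.03, "z": 0, "wx": 0, "wy": 0, "wz": 0},
  {"jaw": 0.07, "x": -0.0053, "y": 0.018, "z": 0, "wx": 0, "wy": 0, "wz": 0},
  {"jaw": 0.07, "x": -0.002, "y": 0.007, "z": 0, "wx": 0, "wy": 0, "wz": 0},
  {"jaw": 0.07, "x": -0.0006, "y": 0.0019, "z": 0.01, "wx": 0, "wy": 0, "wz": 0},
])

```text
clock: 28.92
ee_pos: [0.4734, 0.08, 0.1893]
orientation: [[-0.989, -0.15, 0.002], [-0.15, 0.989, -0.0], [-0.002, -0.001, -1.0]]
ft_force: [0.9, -0.6, 0.1]
opening: 0.07
finger_force: 0.0
```

>>> play_rows([
  {"jaw": 0.07, "x": 0, "y": 0, "z": 0.025, "wx": 0, "wy": 0, "wz": 0},
  {"jaw": 0.07, "x": 0, "y": 0, "z": 0.035, "wx": 0, "wy": 0, "wz": 0},
  {"jaw": 0.07, "x": 0, "y": 0, "z": 0.035, "wx": 0, "wy": 0, "wz": 0},
  {"jaw": 0.07, "x": 0, "y": 0, "z": 0.025, "wx": 0, "wy": 0, "wz": 0},
  {"jaw": 0.07, "x": 0, "y": 0, "z": 0.012, "wx": 0, "wy": 0, "wz": 0},
])

```text
clock: 29.33
ee_pos: [0.4688, 0.078, 0.0517]
orientation: [[-0.989, -0.146, -0.008], [-0.146, 0.989, 0.0], [0.008, 0.001, -1.0]]
ft_force: [-0.9, 0.4, -0.7]
opening: 0.0704
finger_force: 0.0
```

>>> play_rows([
  {"jaw": 0.07, "x": 0, "y": 0, "z": 0.005, "wx": 0, "wy": 0, "wz": 0},
  {"jaw": 0.07, "x": 0, "y": 0, "z": 0, "wx": 0, "wy": 0, "wz": 0},
  {"jaw": 0.07, "x": 0, "y": 0, "z": 0, "wx": 0, "wy": 0, "wz": 0},
  {"jaw": 0.07, "x": 0, "y": 0, "z": 0, "wx": 0, "wy": 0, "wz": 0},
])

```text
clock: 29.67
ee_pos: [0.4737, 0.0786, 0.0529]
orientation: [[-0.989, -0.147, 0.002], [-0.147, 0.989, -0.0], [-0.002, -0.001, -1.0]]
ft_force: [0.4, 0.3, 0.3]
opening: 0.0701
finger_force: 0.0
```

```bash
python3 go.py .473 .079 .013 98.5
```

```text
clock 29.67 pos [0.4737 0.0786 0.0529] head 98.48 j6 -103.5 tilt 0.13 grip 0.0 0.07010444328768006
wz -0.02 shift 0.0007 0.0005 0.0399 norm 0.04 rows 2
```

>>> play_rows([
  {"jaw": 0.07, "x": 0.0005, "y": 0.0005, "z": 0.01, "wx": 0, "wy": 0, "wz": 0},
  {"jaw": 0.07, "x": 0, "y": 0, "z": 0.012, "wx": 0, "wy": 0, "wz": 0},
  {"jaw": 0.07, "x": 0, "y": 0, "z": 0.009, "wx": 0, "wy": 0, "wz": 0},
  {"jaw": 0.065, "x": 0, "y": 0, "z": 0.005, "wx": 0, "wy": 0, "wz": 0},
  {"jaw": 0.06, "x": 0, "y": 0, "z": 0.002, "wx": 0, "wy": 0, "wz": 0},
])

```text
clock: 30.08
ee_pos: [0.4714, 0.0797, 0.0129]
orientation: [[-0.989, -0.148, -0.001], [-0.148, 0.989, 0.0], [0.001, 0.0, -1.0]]
ft_force: [-0.4, 0.3, 0.2]
opening: 0.061
finger_force: 0.0
```

>>> play_rows([
  {"jaw": 0.055, "x": 0, "y": 0, "z": 0.001, "wx": 0, "wy": 0, "wz": 0},
  {"jaw": 0.05, "x": 0, "y": 0, "z": 0, "wx": 0, "wy": 0, "wz": 0},
  {"jaw": 0.045, "x": 0, "y": 0, "z": 0, "wx": 0, "wy": 0, "wz": 0},
  {"jaw": 0.045, "x": 0, "y": 0, "z": 0, "wx": 0, "wy": 0, "wz": 0},
], squeeze=15)

```text
clock: 30.42
ee_pos: [0.4726, 0.0795, 0.0133]
orientation: [[-0.989, -0.148, 0.001], [-0.148, 0.989, -0.0], [-0.001, -0.0, -1.0]]
ft_force: [-0.5, -0.2, -0.4]
opening: 0.0447
finger_force: 0.0
```

>>> play_rows([
  {"jaw": 0.04, "x": 0, "y": 0, "z": 0.0005, "wx": 0, "wy": 0, "wz": 0},
  {"jaw": 0.035, "x": 0, "y": 0, "z": 0, "wx": 0, "wy": 0, "wz": 0},
  {"jaw": 0.03, "x": 0, "y": 0, "z": 0, "wx": 0, "wy": 0, "wz": 0},
  {"jaw": 0.028, "x": 0, "y": 0, "z": 0, "wx": 0, "wy": 0, "wz": 0},
  {"jaw": 0.028, "x": 0, "y": 0, "z": 0, "wx": 0, "wy": 0, "wz": 0},
])

```text
clock: 30.83
ee_pos: [0.4723, 0.0795, 0.0125]
orientation: [[-0.989, -0.148, 0.0], [-0.148, 0.989, -0.0], [-0.0, -0.0, -1.0]]
ft_force: [0.2, 0.0, 0.0]
opening: 0.0335
finger_force: 15.0
```

>>> play_rows([
  {"jaw": 0.028, "x": 0, "y": 0, "z": 0, "wx": 0, "wy": 0, "wz": 0},
  {"jaw": 0.028, "x": 0, "y": 0, "z": -0.008, "wx": 0, "wy": 0, "wz": 0},
  {"jaw": 0.028, "x": 0, "y": 0, "z": -0.015, "wx": 0, "wy": 0, "wz": 0},
  {"jaw": 0.028, "x": 0, "y": 0, "z": -0.015, "wx": 0, "wy": 0, "wz": 0},
  {"jaw": 0.028, "x": 0, "y": 0, "z": -0.007, "wx": 0, "wy": 0, "wz": 0},
])

```text
clock: 31.25
ee_pos: [0.4731, 0.0795, 0.0593]
orientation: [[-0.989, -0.148, 0.003], [-0.148, 0.989, -0.0], [-0.002, -0.001, -1.0]]
ft_force: [1.4, -1.0, -0.6]
opening: 0.0338
finger_force: 15.0
```

```bash
python3 go.py .4545 .249 .06 98.5
```

```text
clock 31.25 pos [0.4731 0.0795 0.0593] head 98.51 j6 -103.4 tilt 0.15 grip 14.996225237846375 0.033780470283668235
wz 0.01 shift -0.0066 0.1704 -0.0007 norm 0.171 rows 5
```

>>> play_rows([
  {"jaw": 0.028, "x": -0.0008, "y": 0.018, "z": 0, "wx": 0, "wy": 0, "wz": 0},
  {"jaw": 0.028, "x": -0.0008, "y": 0.032, "z": 0, "wx": 0, "wy": 0, "wz": 0},
  {"jaw": 0.028, "x": -0.0008, "y": 0.032, "z": 0, "wx": 0, "wy": 0, "wz": 0},
  {"jaw": 0.028, "x": -0.0008, "y": 0.032, "z": 0, "wx": 0, "wy": 0, "wz": 0},
  {"jaw": 0.028, "x": -0.0008, "y": 0.032, "z": 0, "wx": 0, "wy": 0, "wz": 0},
])

```text
clock: 31.67
ee_pos: [0.454, 0.2259, 0.0574]
orientation: [[-0.989, -0.147, -0.0], [-0.147, 0.989, -0.0], [0.0, -0.0, -1.0]]
ft_force: [0.7, 0.2, -0.9]
opening: 0.0336
finger_force: 15.0
```

>>> play_rows([
  {"jaw": 0.028, "x": -0.0008, "y": 0.016, "z": 0, "wx": 0, "wy": 0, "wz": 0},
  {"jaw": 0.028, "x": -0.0008, "y": 0.006, "z": 0, "wx": 0, "wy": 0, "wz": 0},
  {"jaw": 0.028, "x": 0, "y": 0.002, "z": 0.006, "wx": 0, "wy": 0, "wz": 0},
  {"jaw": 0.028, "x": 0, "y": 0, "z": 0.01, "wx": 0, "wy": 0, "wz": 0},
  {"jaw": 0.028, "x": 0, "y": 0, "z": 0.01, "wx": 0, "wy": 0, "wz": 0},
])

```text
clock: 32.08
ee_pos: [0.4527, 0.2475, 0.0304]
orientation: [[-0.989, -0.147, -0.0], [-0.147, 0.989, -0.0], [0.0, -0.0, -1.0]]
ft_force: [0.2, 0.2, -0.8]
opening: 0.0333
finger_force: 15.0
```

>>> play_rows([
  {"jaw": 0.028, "x": 0, "y": 0, "z": 0.005, "wx": 0, "wy": 0, "wz": 0},
  {"jaw": 0.028, "x": 0, "y": 0, "z": 0.002, "wx": 0, "wy": 0, "wz": 0},
  {"jaw": 0.028, "x": 0, "y": 0, "z": 0, "wx": 0, "wy": 0, "wz": 0},
  {"jaw": 0.028, "x": 0, "y": 0, "z": 0, "wx": 0, "wy": 0, "wz": 0},
  {"jaw": 0.028, "x": 0, "y": 0, "z": 0, "wx": 0, "wy": 0, "wz": 0},
])

```text
clock: 32.5
ee_pos: [0.453, 0.2484, 0.0247]
orientation: [[-0.989, -0.147, 0.001], [-0.147, 0.989, 0.0], [-0.001, 0.0, -1.0]]
ft_force: [-0.3, -0.4, -1.1]
opening: 0.0336
finger_force: 15.0
```

```bash
python3 go.py .4545 .249 .0205 98.5
```

```text
clock 32.5 pos [0.453  0.2484 0.0247] head 98.48 j6 -83.2 tilt 0.05 grip 14.996163547039032 0.03362794572612613
wz -0.02 shift -0.0016 0.0004 0.0042 norm 0.004 rows 1
```

>>> play_rows([
  {"jaw": 0.028, "x": -0.0015, "y": 0, "z": 0.002, "wx": 0, "wy": 0, "wz": 0},
  {"jaw": 0.028, "x": 0, "y": 0, "z": 0.0015, "wx": 0, "wy": 0, "wz": 0},
  {"jaw": 0.028, "x": 0, "y": 0, "z": 0.0005, "wx": 0, "wy": 0, "wz": 0},
  {"jaw": 0.028, "x": 0, "y": 0, "z": 0.0003, "wx": 0, "wy": 0, "wz": 0},
  {"jaw": 0.028, "x": 0, "y": 0, "z": 0, "wx": 0, "wy": 0, "wz": 0},
])

```text
clock: 32.92
ee_pos: [0.4543, 0.2488, 0.0204]
orientation: [[-0.989, -0.148, 0.0], [-0.148, 0.989, -0.0], [-0.0, -0.0, -1.0]]
ft_force: [-0.8, -1.2, 3.7]
opening: 0.0336
finger_force: 15.0
```

>>> play_rows([
  {"jaw": 0.028, "x": 0, "y": 0, "z": 0.0003, "wx": 0, "wy": 0, "wz": 0},
  {"jaw": 0.028, "x": 0, "y": 0, "z": 0, "wx": 0, "wy": 0, "wz": 0},
  {"jaw": 0.028, "x": 0, "y": 0, "z": 0, "wx": 0, "wy": 0, "wz": 0},
])

```text
clock: 33.17
ee_pos: [0.4543, 0.2488, 0.0204]
orientation: [[-0.989, -0.148, 0.0], [-0.148, 0.989, -0.0], [-0.0, -0.0, -1.0]]
ft_force: [-2.6, -1.5, 6.9]
opening: 0.0338
finger_force: 15.0
```

>>> play_rows([
  {"jaw": 0.038, "x": 0, "y": 0, "z": 0, "wx": 0, "wy": 0, "wz": 0},
  {"jaw": 0.045, "x": 0, "y": 0, "z": 0, "wx": 0, "wy": 0, "wz": 0},
  {"jaw": 0.06, "x": 0, "y": 0, "z": 0, "wx": 0, "wy": 0, "wz": 0},
  {"jaw": 0.06, "x": 0, "y": 0, "z": 0, "wx": 0, "wy": 0, "wz": 0},
  {"jaw": 0.06, "x": 0, "y": 0, "z": -0.01, "wx": 0, "wy": 0, "wz": 0},
])

```text
clock: 33.58
ee_pos: [0.4522, 0.2482, 0.0281]
orientation: [[-0.989, -0.148, -0.004], [-0.148, 0.989, -0.001], [0.004, -0.0, -1.0]]
ft_force: [-0.6, -0.6, 0.8]
opening: 0.0599
finger_force: 0.0
```

>>> play_rows([
  {"jaw": 0.06, "x": 0, "y": 0, "z": -0.025, "wx": 0, "wy": 0, "wz": 0},
  {"jaw": 0.06, "x": 0, "y": 0, "z": -0.035, "wx": 0, "wy": 0, "wz": 0},
  {"jaw": 0.06, "x": 0, "y": 0, "z": -0.035, "wx": 0, "wy": 0, "wz": 0},
  {"jaw": 0.06, "x": 0.02, "y": 0, "z": -0.02, "wx": 0, "wy": 0, "wz": 0},
  {"jaw": 0.06, "x": 0.035, "y": 0, "z": -0.008, "wx": 0, "wy": 0, "wz": 0},
])

```text
clock: 34.0
ee_pos: [0.4038, 0.2413, 0.1582]
orientation: [[-0.989, -0.147, 0.01], [-0.147, 0.989, 0.003], [-0.01, 0.001, -1.0]]
ft_force: [-1.0, -0.4, 0.4]
opening: 0.0601
finger_force: 0.0
```

>>> play_rows([
  {"jaw": 0.06, "x": 0.03, "y": 0, "z": 0, "wx": 0, "wy": 0, "wz": 0},
  {"jaw": 0.06, "x": 0.01, "y": 0, "z": 0, "wx": 0, "wy": 0, "wz": 0},
  {"jaw": 0.06, "x": 0, "y": 0, "z": 0, "wx": 0, "wy": 0, "wz": 0},
  {"jaw": 0.06, "x": 0, "y": 0, "z": 0, "wx": 0, "wy": 0, "wz": 0},
  {"jaw": 0.06, "x": 0, "y": 0, "z": 0, "wx": 0, "wy": 0, "wz": 0},
])

```text
clock: 34.42
ee_pos: [0.3611, 0.2348, 0.1533]
orientation: [[-0.989, -0.148, 0.001], [-0.148, 0.989, 0.0], [-0.001, 0.0, -1.0]]
ft_force: [0.5, -0.1, -0.1]
opening: 0.0601
finger_force: 0.0
```

Run:
```python
from h import *
S=cam("side")["color"];T=cam("top")["color"]
o=np.hstack([cv2.resize(S[155:305,250:400],(450,450),interpolation=cv2.INTER_CUBIC),cv2.resize(T[140:290,155:271],(348,450),interpolation=cv2.INTER_CUBIC)])
cv2.imwrite("pics/final.png",o)
```

```text
(no output)
```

View pics/final.png

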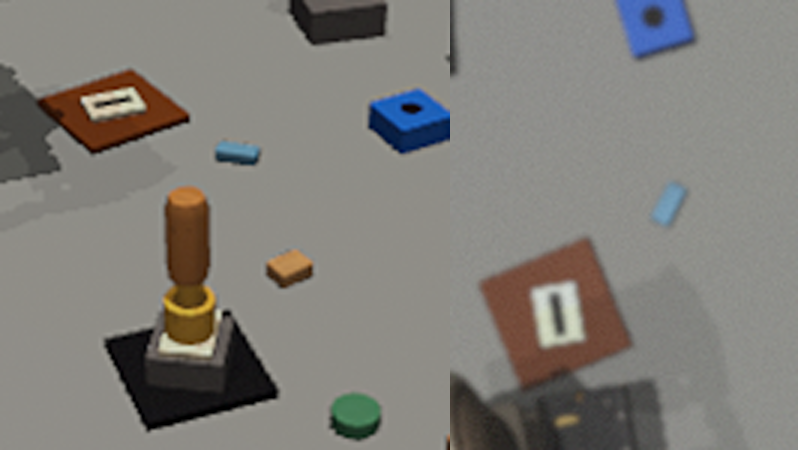

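The punch stands upright in the collar on the centred stack (side 188,240). The black terminal is in the middle of the coaster (top 557,313; side 113,103). Handing in.

```bash
python3 -c "
from cell import order; print(order.job_done())"
```

```text
the job is handed in; nothing more can be done
None
```

The job is handed in at about 34 s: the last pictures show the die, red terminal, collar and upright punch stacked on the loading plate and the black terminal in the middle of the coaster; the hand-in reported no verdict, and I did not re-measure the calculator, which the arm never worked near.

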